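# Show the underside of a bottle to the inspection camera

### The job

Fold the bottle carrier's carrying handle forward and all the way down until it rests in its catch forks, so that the bottles are free; then lift the green-capped bottle out of the carrier and present it to the small inspection camera, held in the air with its underside facing the lens squarely, centred in front of the lens and 11 cm from it. Finish while still holding it steady there: do not put it down or let go. Leave the other two bottles in the carrier and the other things on the bench where they stand.

Things in the scene. Friction and masses are not known exactly. Their poses are not given: they have to be found in the camera images.
- carrier: Bottle carrier fixed to the bench: 6 mm aluminium base plate 74 x 208 mm, blue hole plate (top face 25 mm up). Three bottles stand on the base plate, in any order, in 48 mm holes at y = -64, 0, +64 mm. Origin: centre of underside, on the bench. z up; -x is the front, where runners carry two black catch forks, 130 mm ahead of the origin at y = -70 and +70 mm, 58 mm high.
- bail (a joint): Angle (rad) of the carrier's steel U-shaped handle: 0 = straight up over the bottles, growing as it folds to the front (-x of the carrier); 1.57 = level, resting in the catch forks (its stop). The hinge is stiff (0.16 N m; about 1.5 N at the grip) and the handle stays where it is left. Starts near upright.
- handle_grip (a point): Middle of the handle's crossbar, on its axis: a black round rubber sleeve, 14 mm diameter, 80 mm long, parallel to the carrier's y. Side wires, 8 mm thick, lie 112 mm to either side. It is 130 mm from the pivot line and swings over the front down to 50 mm above the bench. Pinch it from above and lead it round, or push it.
- handle_pivot (a point): Middle of the handle's pivot line, 50 mm above the bench above the carrier's origin; the pivot line runs along the carrier's y axis.
- green_centre (a point): The bottle to show: round white bottle with a green cap, 40 mm diameter, 86 mm tall, under 0.3 kg, standing in one of the carrier's three holes. This point is on its axis, half-way up (43 mm above its underside); z points from underside to cap. The hole plate covers its lowest 19 mm; the straight 40 mm body reaches 61 mm above its underside, the cap above it is 31 mm wide.
- green_base (a point): Centre of the underside of the green-capped bottle, 43 mm below point green_centre along its axis; same axes.
- green_bottle: The same green-capped bottle; origin at the centre of its underside, z toward the cap.
- amber_centre (a point): Amber bottle with black cap, 42 mm diameter, 90 mm tall, in the carrier; point half-way up. Stays in the carrier.
- white_centre (a point): White bottle with white cap, 38 mm diameter, 76 mm tall, in the carrier; point half-way up. Stays in the carrier.
- cam_head: Inspection camera: grey block with a black lens and a ring of small white lights (62 mm diameter), on a short stand fixed to the bench. Origin: centre of the lens front, 130 mm above the bench. z axis: the direction in which the lens looks, away from the camera, toward the robot's side and upward, always 55 degrees above level (35 degrees from vertical).
- focus (a point): The point where the middle of the bottle's underside belongs: on the lens axis, 110 mm in front of the lens, 220 mm above the bench; nothing is there. Same axes as cam_head.
- std_1: Bystander: white bottle with red cap, 48 mm diameter, 106 mm tall, on the left of the bench. Origin at its underside.
- std_2: Bystander: white bottle with blue cap, 48 mm diameter, 106 mm tall, on the left of the bench. Origin at its underside.
- timer: Bystander: flat bench timer, 66 x 66 x 18 mm. Origin at its underside.
- beaker: Bystander: clear beaker, 55 mm wide, 70 mm tall, at the back of the bench. Origin at its underside.
Not all that is in view belongs to the job. Leave any pink look-alike of the green_bottle alone.

How it is judged:
By the outcome, as a careful person would: the job done as asked, in the order asked, and still so for the second after the job is handed in, while the arm keeps its last pose, push and grip.
It also fails if it takes over 45 s, if anything falls off the work surface, if the arm or the gripper's body presses on something with over 40 N, if the wrist force passes 120 N, or if a joint passes its speed limit or range.

### The arm

A 6-joint arm with a two-finger parallel gripper is mounted at the origin on the work surface; the furniture and walls round the work are solid. World frame = base frame: x ahead of the robot, y to its left, z up, the work surface at z = 0. Lengths are in m, angles in rad, forces in N, time in s.
With the tool pointing down it reaches from about 0.325 to 0.85 m from the base axis. Payload 4.4 kg.
Tool frame: the origin (TCP) lies between the finger pads; the fingertips stand 14 mm ahead of it and the grasp point (between the pads) lies 5 mm behind it; z points along the fingers, y is the direction in which the jaws open and shut (so a half turn about z gives the same grasp; the last joint's range is limited). The gripper opens to 94 mm and grips with 3 to 60 N. Pads are 16 mm wide; open, the fingers measure 119 mm over their backs; the gripper's body (75 mm by 177 mm) begins 78 mm behind the grasp point.
Start: joints at [-1.381, 0.207, 1.542, -0, 1.393, -0.15], TCP at [0.192, -0.542, 0.219] pointing down, gripper open.
Joint ranges: [-2.73, 2.73], [-0.86, 2.22], [0.23, 2.46], [-1.11, 4.25], [0.08, 2.63], [-2.82, 2.82]. Speed limits (rad/s): [2.79, 2.79, 3.14, 3.14, 3.14, 3.14].

### API

Orientations are given as a rotation vector (axis times angle).
In Python, from workcell import r, grab_frame, finder gives the robot as it stands. The module is installed in compiled form; this text tells all that it offers.
- The arm moves only by the tool jog_arm, never from a script. Its argument "moves" is a list of rows, each an object with "jaw": the opening, from 0 (shut) to 1 (fully open); "offset": the shift along the tool's x, y, z in m, a list of three; "spin": the turn about the tool's z in rad. A call has 1 to 20 rows; each row shifts and turns the pose as measured when the row begins, along the tool's axes as they then stand; what a row does not reach is not made up. A row lasts 1/8 s, in which the tool goes at most 62.5 mm and 10.7 degrees, less where a joint would pass 70% of its speed; a pose out of reach is approached as far as the arm can. A call is refused whole if a number of a shift passes 0.0625 or a number of a turn 0.188, either way. A call with a gripper value outside its range is refused whole. The fingers move at their own pace and stop on an object; the grip force is fixed at half the most. Time passes only in rows, so rows that do not move let the fingers close. It gives the time, the measured TCP pose, the force and the opening at its end, in the units of the state.
- r.observe(): the state, without advancing time (a new reading comes with each control period).
- grab_frame(name): name is "scene" or "top" or "wrist"; returns a dict with "pixels" (400x640x3 uint8, red, green, blue), "fx", "fy", "cx", "cy" (pixels), "dist_coeffs" ([k1, k2, p1, p2, k3] as OpenCV has them; the pictures are not rectified), "world_from_camera" (4x4, takes a point from camera to world coordinates); the wrist camera has in their place "T_tool_cam" (4x4, takes a point from camera to tool coordinates, whose origin is the TCP and whose axes are the flange's). Camera axes: x right, y up, looking along -z (the intrinsics and any distortion apply to the point x, -y, -z); pixel columns grow to the right and rows downward; lengths in m; the calibration is good to about 2 mm. A picture is of the moment at which its call begins: read the wrist's pose just before it. There is no depth.
- r.finish_job(): hands the job in, once; it reports no verdict.
Trained networks look in a picture, given as the dict that the camera call returned (one of the last four; its "shot" number tells which), for a name from the list of things; names that differ only in an ending like _2 or _b are one class to them, and where a whole thing is asked for, a point or a joint stands for the part that bears it (a point fixed in the world has none). Each returns a list of dicts, best first, with "confidence" (0 to 1); they miss things now and then, are a little off and sometimes report something else, mostly with a low value. They report only what shows in the picture. A call takes as long as a camera call. They do not tell look-alikes from the thing itself.
- finder.cut_out(picture, label): "mask" (400x640 bool, what is visible of it) and "point" ([column, row] in pixels, amid what is visible of it).
The state is a dict: "time_s": time; "joint_positions": joint angles; "joint_vel": joint speeds; "joint_torque": joint torques, N m; "position": TCP position; "tcp_rot": TCP orientation; "wrist_force": force on the tool from outside, world axes, zero at the start; "wrist_torque": the same for the moment, N m; "opening": finger opening in m.
Only numpy, scipy, OpenCV 4.12 (cv2) and the standard library are available. Lean on these libraries where they do the work, as an engineer would, in place of code of your own. Each camera call takes 0.05 s, during which the arm holds its last target.

## Working session

There is one attempt and no reset: what is moved stays moved. The work goes in short steps, Python scripts to look and compute and a tool call to move; the robot and the scene stay as the last step left them, time stands still between calls to the robot, and variables do not carry over. Pictures are saved under pics/ and viewed, and the job is handed in when it is done.

Besides the shell and the picture viewer there is one more tool, called after ">>>" as name(argument=value, ...) on one line, values as JSON. jog_arm: Moves the arm, as the interface text tells. Its arguments: {"type":"object","properties":{"moves":{"type":"array","items":{"type":"object","properties":{"jaw":{"type":"number"},"offset":{"type":"array","items":{"type":"number"}},"spin":{"type":"number"}}}}},"required":["moves"]}

```bash
mkdir -p pics; ls; cat > h.py <<'E'
import numpy as np, cv2
from scipy.spatial.transform import Rotation as R
from workcell import r, grab_frame, finder
def save(f,n): cv2.imwrite('pics/'+n+'.png', cv2.cvtColor(f['pixels'],cv2.COLOR_RGB2BGR))
def K(f): return np.array([[f['fx'],0,f['cx']],[0,f['fy'],f['cy']],[0,0,1.]])
def wfc(f,s=None):
    if 'world_from_camera' in f: return np.array(f['world_from_camera'])
    s=s or r.observe(); T=np.eye(4);T[:3,:3]=R.from_rotvec(s['tcp_rot']).as_matrix();T[:3,3]=s['position']
    return T@np.array(f['T_tool_cam'])
def ray(f,uv,s=None):
    p=cv2.undistortPoints(np.array([[uv]],float),K(f),np.array(f['dist_coeffs'],float))[0,0]
    T=wfc(f,s); d=T[:3,:3]@np.array([p[0],-p[1],-1]); return T[:3,3],d/np.linalg.norm(d)
def atz(f,uv,z,s=None):
    o,d=ray(f,uv,s); return o+d*(z-o[2])/d[2]
def proj(f,P,s=None):
    T=np.linalg.inv(wfc(f,s)); P=np.atleast_2d(P)@T[:3,:3].T+T[:3,3]
    P=P*[1,-1,-1]
    return cv2.projectPoints(P.reshape(-1,1,3),np.zeros(3),np.zeros(3),K(f),np.array(f['dist_coeffs'],float))[0][:,0]
def tri(rays):
    A=np.zeros((3,3));b=np.zeros(3)
    for o,d in rays:
        M=np.eye(3)-np.outer(d,d);A+=M;b+=M@o
    return np.linalg.solve(A,b)
E
cat > a.py <<'E'
from h import *
s=r.observe();print({k:np.round(v,3) for k,v in s.items()})
for n in ['scene','top']:
    f=grab_frame(n);save(f,n+'0');print(n,np.round(wfc(f),3).tolist(),f['fx'],f['cx'],f['cy'],f['dist_coeffs'])
    for l in ['handle_grip','bail','carrier','green_bottle','amber_centre','white_centre','cam_head','std_1','timer','beaker']:
        for d in finder.cut_out(f,l): print(l,round(d['confidence'],2),np.round(d['point'],1),d['mask'].sum())
f=grab_frame('wrist');save(f,'wrist0');print(f['T_tool_cam'])
E
python3 a.py
```

```text
pics
{'time_s': np.float64(0.0), 'joint_positions': array([-1.38 ,  0.207,  1.543, -0.   ,  1.393, -0.15 ]), 'joint_vel': array([ 0.001,  0.   , -0.001,  0.002,  0.   ,  0.001]), 'joint_torque': array([-2.0000e-03, -3.7088e+01, -2.8142e+01,  7.0000e-02,  3.6000e-02,
       -0.0000e+00]), 'position': array([ 0.192, -0.541,  0.218]), 'tcp_rot': array([-3.094, -0.532,  0.   ]), 'wrist_force': array([-0.506,  0.079,  0.392]), 'wrist_torque': array([-0.054,  0.015, -0.017]), 'opening': np.float64(0.094)}
scene [[0.963, 0.174, -0.208, 0.337], [-0.271, 0.619, -0.737, -0.693], [0.0, 0.766, 0.643, 0.839], [0.0, 0.0, 0.0, 1.0]] 406.7810487216399 320.74307821947417 191.48396722873588 [-0.05671955  0.          0.          0.          0.        ]
handle_grip 0.63 [324.8 184.6] 313
bail 0.87 [329.3 182.2] 370
bail 0.56 [294.7 157.2] 428
carrier 0.83 [321.9 222.9] 1805
carrier 0.63 [339.2 225.9] 220
green_bottle 0.69 [332.7 213.9] 262
green_bottle 0.55 [366.6 211.8] 321
amber_centre 0.45 [325.5 193.7] 196
white_centre 0.64 [387.6 229.7] 502
white_centre 0.6 [338.9 226.4] 157
cam_head 0.68 [382.5 26
[... 406 characters left out ...]
rip 0.4 [288.  184.2] 151
bail 0.88 [307.5 189.4] 340
bail 0.66 [311.5 193.8] 1722
bail 0.48 [353.7 256.6] 445
carrier 0.62 [310.1 191.8] 1683
green_bottle 0.68 [308.1 183.8] 100
green_bottle 0.47 [307.2 154.6] 164
amber_centre 0.64 [286.8 186.6] 126
cam_head 0.85 [398.8 169.3] 590
cam_head 0.56 [312.7 184.4] 127
std_1 0.54 [223.2 203.2] 249
std_1 0.53 [228.9 220.5] 295
timer 0.79 [355.2 257.6] 492
beaker 0.59 [349.2 145.9] 284
[[ 9.20853892e-04  9.68266401e-01  2.49918643e-01  7.16489218e-02]
 [ 9.99999544e-01 -8.28708202e-04 -4.73926885e-04  6.93274242e-04]
 [-2.51777850e-04  2.49918965e-01 -9.68266723e-01 -1.66094385e-01]
 [ 0.00000000e+00  0.00000000e+00  0.00000000e+00  1.00000000e+00]]
```

```bash
python3 -c "
import cv2
a=cv2.imread('pics/scene0.png');cv2.imwrite('pics/sc.png',cv2.resize(a[120:320,220:460],None,fx=3.3,fy=3,interpolation=2)[:600,:800])
a=cv2.imread('pics/top0.png');cv2.imwrite('pics/tc.png',cv2.resize(a[110:290,200:440],None,fx=3.3,fy=3.3,interpolation=2)[:600,:800])
"
```

```text
(no output)
```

View pics/scene0.png

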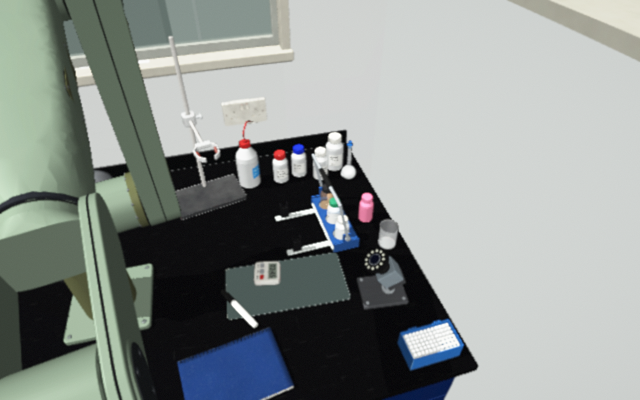

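View pics/sc.png

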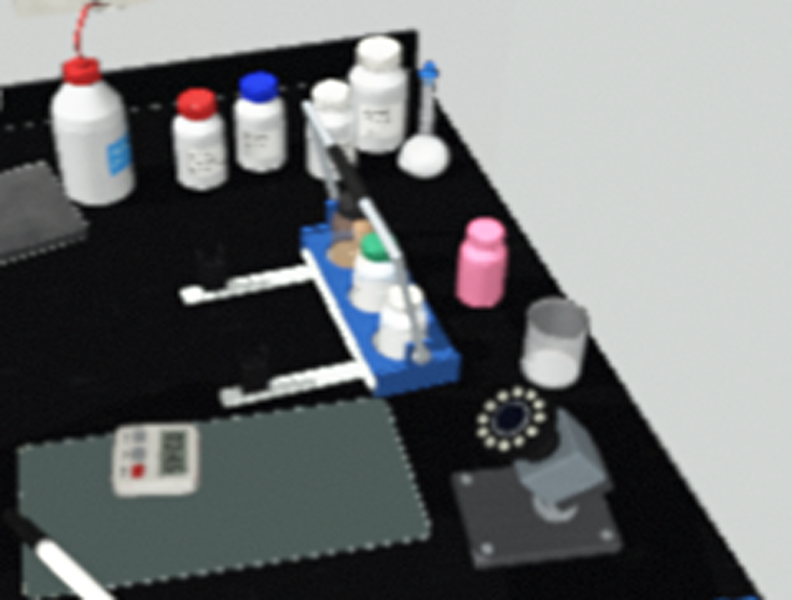

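View pics/tc.png

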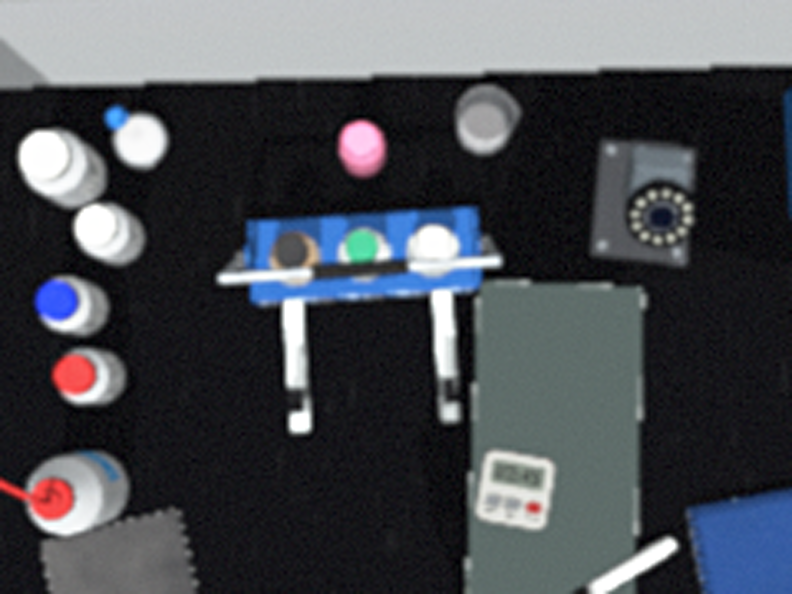

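View pics/wrist0.png

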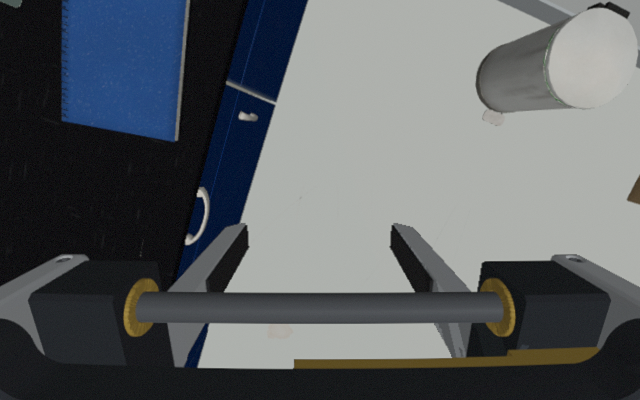

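```bash
cat > b.py <<'E'
from h import *
f=grab_frame('top')
c=lambda x,y:(200+x/3.3,110+y/3.3)
print('plate corners');
for p in [(252,303),(484,291),(477,207),(247,221)]: print(atz(f,c(*p),.025).round(4))
for n,p,z in [('green',(362,243),.092),('amber',(294,249),.096),('white',(434,242),.082),('forkL',(295,400),.058),('forkR',(450,385),.058),('lens',(661,215),.13)]: print(n,atz(f,c(*p),z).round(4))
g=grab_frame('scene')
c2=lambda x,y:(220+x/3.3,120+y/3)
for n,a,b in [('lens',(661,215),(512,417)),('gripmid',(362,269),(347,170)),('green cap top',(362,243),(377,243)),('barL',(220,280),(309,105)),('barR',(497,262),(398,252))]:
    print(n,tri([ray(f,c(*a)),ray(g,c2(*b))]).round(4))
for h,n in((f,'t'),(g,'s')):
    for l in ['cam_head','handle_grip']:
        for d in finder.cut_out(h,l)[:2]: print(n,l,d['confidence'],np.round(d['point'],1))
E
python3 b.py
```

```text
plate corners
[0.5639 0.2222 0.025 ]
[0.5689 0.0078 0.025 ]
[0.6471 0.0118 0.025 ]
[0.6402 0.2253 0.025 ]
green [0.6095 0.1171 0.092 ]
amber [0.6055 0.1768 0.096 ]
white [0.6096 0.0536 0.082 ]
forkL [0.4734 0.1819 0.058 ]
forkR [0.4829 0.0426 0.058 ]
lens [ 0.6222 -0.1408  0.13  ]
lens [ 0.6219 -0.1409  0.1284]
gripmid [0.5776 0.115  0.183 ]
green cap top [0.6074 0.1178 0.0888]
barL [0.5751 0.2322 0.1737]
barR [0.5823 0.0038 0.1811]
t cam_head 0.6 [401.7 169.5]
t handle_grip 0.58 [312.3 186.1]
s cam_head 0.9 [384.9 267.2]
s handle_grip 0.93 [327.3 183.7]
s handle_grip 0.6 [332.  208.1]
```

```bash
cat > plan.py <<'E'
from h import *
import sys
def az(s): m=R.from_rotvec(s['tcp_rot']).as_matrix(); return np.arctan2(m[1,0],m[0,0]), np.degrees(np.arccos(-m[2,2]))
def plan(p,a,n,p0=None,a0=None):
    s=r.observe()
    if p0 is None: p0=np.array(s['position'])
    if a0 is None: a0=az(s)[0]
    da=(np.radians(a)-a0+np.pi)%(2*np.pi)-np.pi
    d=(np.array(p)-p0)/n; out=[]
    for i in range(n):
        t=a0+da*i/n
        o=[d@[np.cos(t),np.sin(t),0],d@[np.sin(t),-np.cos(t),0],-d[2]]
        out.append((np.round(o,3).tolist(),round(-da/n,3)))
    print('step',np.linalg.norm(d).round(4))
    for o in out: print(o)
def st():
    s=r.observe();print(round(float(s['time_s']),2),np.round(s['position'],4),'az,tilt',np.degrees(az(s)[0]).round(2),az(s)[1].round(2),'F',np.round(s['wrist_force'],1),'open',round(float(s['opening']),4),'q',np.round(s['joint_positions'],2))
if __name__=='__main__':
    st(); v=list(map(float,sys.argv[1:])); plan(v[:3],v[3],int(v[4]))
E
python3 plan.py .5 -.25 .33 90 9
```

```text
1.45 [ 0.1922 -0.5419  0.2194] az,tilt 19.52 0.0 F [-0.1  0.1 -0.6] open 0.0939 q [-1.38  0.21  1.54  0.    1.39 -0.15]
step 0.0487
([0.043, -0.019, -0.012], np.float64(-0.137))
([0.045, -0.013, -0.012], np.float64(-0.137))
([0.047, -0.007, -0.012], np.float64(-0.137))
([0.047, -0.0, -0.012], np.float64(-0.137))
([0.047, 0.006, -0.012], np.float64(-0.137))
([0.045, 0.012, -0.012], np.float64(-0.137))
([0.043, 0.018, -0.012], np.float64(-0.137))
([0.04, 0.024, -0.012], np.float64(-0.137))
([0.037, 0.029, -0.012], np.float64(-0.137))
```

>>> jog_arm(moves=[{"jaw": 1,"offset": [0.043,-0.019,-0.012],"spin": -0.137},{"jaw": 1,"offset": [0.045,-0.013,-0.012],"spin": -0.137},{"jaw": 1,"offset": [0.047,-0.007,-0.012],"spin": -0.137},{"jaw": 1,"offset": [0.047,0,-0.012],"spin": -0.137},{"jaw": 1,"offset": [0.047,0.006,-0.012],"spin": -0.137},{"jaw": 1,"offset": [0.045,0.012,-0.012],"spin": -0.137},{"jaw": 1,"offset": [0.043,0.018,-0.012],"spin": -0.137},{"jaw": 1,"offset": [0.04,0.024,-0.012],"spin": -0.137},{"jaw": 1,"offset": [0.037,0.029,-0.012],"spin": -0.137}])

```text
time_s: 2.58
position: [0.5001, -0.239, 0.3304]
tcp_rot: [2.18, 2.26, 0.001]
wrist_force: [-0.0, -0.8, 0.3]
opening: 0.0942
```

```bash
cat > c.py <<'E'
from plan import *
st(); s=r.observe();f=grab_frame('wrist');save(f,sys.argv[1]);np.savez('pics/'+sys.argv[1],T=wfc(f,s),K=K(f),d=f['dist_coeffs'],p=f['pixels'])
E
python3 c.py w1; python3 plan.py .578 .115 .28 92 9
```

```text
2.58 [ 0.5001 -0.239   0.3304] az,tilt 92.07 0.09 F [-0.  -0.8  0.3] open 0.0942 q [-0.6   0.1   1.44  0.    1.6  -0.64]
2.62 [ 0.5042 -0.2348  0.3324] az,tilt 92.56 0.45 F [1.3 1.7 0.9] open 0.0942 q [-0.6   0.1   1.43  0.01  1.6  -0.64]
step 0.0402
([0.038, 0.01, 0.006], np.float64(0.001))
([0.038, 0.01, 0.006], np.float64(0.001))
([0.038, 0.01, 0.006], np.float64(0.001))
([0.038, 0.01, 0.006], np.float64(0.001))
([0.039, 0.01, 0.006], np.float64(0.001))
([0.039, 0.01, 0.006], np.float64(0.001))
([0.039, 0.01, 0.006], np.float64(0.001))
([0.039, 0.01, 0.006], np.float64(0.001))
([0.039, 0.01, 0.006], np.float64(0.001))
```

View pics/w1.png

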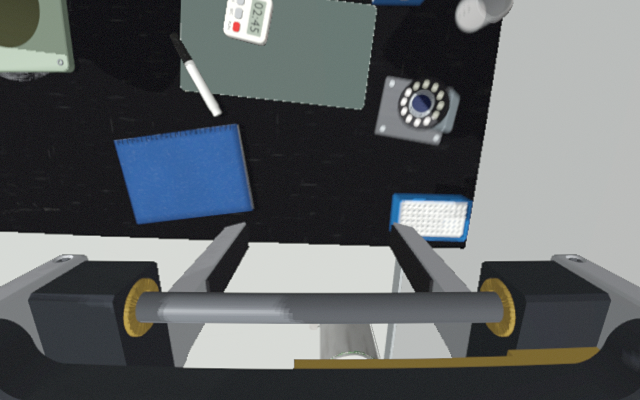

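```bash
cat > ring.py <<'E'
from h import *
from scipy.optimize import least_squares
def blobs(img,c,rad,lo=3):
    S=8; x0,y0=int(c[0]-rad),int(c[1]-rad)
    g=img[y0:y0+2*rad,x0:x0+2*rad].astype(float); g=cv2.cvtColor(g.astype(np.uint8),cv2.COLOR_RGB2GRAY)
    G=cv2.resize(g,None,fx=S,fy=S,interpolation=cv2.INTER_CUBIC); out=[]
    t=cv2.dilate(G,np.ones((2*S+1,2*S+1)))
    ys,xs=np.where((G==t)&(G>150))
    m=np.zeros_like(G);m[ys,xs]=1
    n,l,s,ce=cv2.connectedComponentsWithStats(m)
    for i in range(1,n): out.append((x0+(ce[i][0]+.5)/S-.5,y0+(ce[i][1]+.5)/S-.5))
    return np.array(out)
import sys
views=[]
F={'pixels':0}
for n,c,rad in [('top0',(400.5,175),13),('scene0',(375,259),14)]:
    pass
f=grab_frame('top'); g=grab_frame('scene')
z=np.load('pics/w1.npz')
w={'pixels':z['p'],'fx':z['K'][0,0],'fy':z['K'][1,1],'cx':z['K'][0,2],'cy':z['K'][1,2],'dist_coeffs':z['d'],'world_from_camera':z['T']}
rays=[]
for n,(h,c,rad) in {'top':(f,(400.5,175),13),'scene':(g,(375,259),14),'w':(w,(422,103),27)}.items():
    b=blobs(h['pixels'],c,rad); print(n,len(b)); print(b.round(1).tolist())
    rays.append([ray(h,p) for p in b])
def res(v,full=False):
    az=v[0]; nrm=np.array([np.cos(np.radians(55))*np.cos(az),np.cos(np.radians(55))*np.sin(az),np.sin(np.radians(55))]); o=[]
    for k,rs in enumerate(rays):
        C=v[2:5].copy()
        if k==2: C=C+np.r_[v[5:7],0]
        for (q,d) in rs:
            P=q+d*(((C-q)@nrm)/(d@nrm)); o.append(np.linalg.norm(P-C)-v[1])
    return np.array(o)*1000
s=least_squares(res,[np.pi,.026,.622,-.141,.129,0,0],loss='soft_l1',f_scale=1.0)
print('az',np.degrees(s.x[0])%360,s.x[1:],s.fun.round(1))
J=s.jac;print('sd',np.degrees(np.sqrt(np.diag(np.linalg.inv(J.T@J)))[0]))
# per view
for k in range(3):
    allr=rays; rays=[allr[k]]
    s2=least_squares(lambda v:res(np.r_[v[:1],s.x[1],v[1:3],s.x[4],0,0]),[s.x[0],*s.x[2:4]],loss='soft_l1')
    print(k,np.degrees(s2.x[0])%360,s2.x[1:],s2.cost); rays=allr
E
python3 ring.py
```

```text
top 14
[[401.4, 168.2], [397.2, 168.6], [405.3, 169.6], [393.8, 171.1], [407.6, 172.5], [404.1, 173.2], [392.1, 174.4], [407.7, 176.3], [392.5, 177.9], [406.1, 179.5], [394.6, 181.0], [402.7, 181.6], [398.7, 182.3], [404.6, 186.1]]
scene 18
[[383.3, 245.7], [385.7, 246.5], [388.2, 246.6], [376.5, 250.4], [380.5, 251.3], [371.8, 251.6], [382.6, 254.4], [368.2, 254.8], [382.6, 258.7], [365.6, 259.3], [378.9, 259.6], [369.1, 260.5], [380.6, 263.2], [365.8, 263.5], [371.2, 263.8], [376.6, 266.5], [368.1, 266.6], [372.2, 267.9]]
w 27
[[425.7, 84.0], [415.6, 85.8], [416.5, 85.9], [434.6, 87.2], [407.8, 92.0], [414.4, 94.5], [439.6, 95.1], [411.7, 98.6], [403.4, 101.1], [410.8, 100.4], [439.3, 105.0], [403.6, 110.6], [412.8, 109.4], [411.1, 109.5], [410.6, 110.8], [427.6, 111.6], [414.0, 112.6], [416.7, 112.4], [418.7, 113.2], [422.6, 114.6], [435.4, 114.8], [417.1, 115.2], [433.1, 116.8], [408.5, 118.1], [426.2, 120.7], [416.8, 121.8], [444.0, 126.2]]
az 172.76823752705067 [ 0.02200662  0.62101138 -0.13948872  0.12947295  0.00598933  0.00437678] [ 1.5  1.7  1.8  0.8  1.5 -8.2  0.3  0.4 -0.4  0.2  0.4 -0.8 -0.2 15.1
 13.1 14.5 18.4 -1.6 -1.5 -0.2 -1.7  0.4 -1.2  2.4 -9.8 -6.9  0.2  2.7
 -6.8  1.2  2.2  2.3 -3.3  0.8 -0.  -5.9  4.3 -5.  -6.8 -3.3  6.9 -2.5
 -5.2  8.1 -2.5 -0.8  0.6 -7.6 -1.5 -3.6 -4.1 -4.  -0.3 -1.2  0.5  7.8
  3.   6.  17.1]
sd 3.2413926528978902
0 160.74338546500556 [ 0.62158249 -0.13958189] 24.15193526692918
1 174.34750861116865 [ 0.61966042 -0.14020216] 72.26722621522165
2 177.58660904178547 [ 0.62696963 -0.13519142] 92.37868852331587
```

>>> jog_arm(moves=[{"jaw": 1,"offset": [0.04,0.01,0.006],"spin": 0.0},{"jaw": 1,"offset": [0.04,0.01,0.006],"spin": 0.0},{"jaw": 1,"offset": [0.04,0.01,0.006],"spin": 0.0},{"jaw": 1,"offset": [0.04,0.01,0.006],"spin": 0.0},{"jaw": 1,"offset": [0.04,0.01,0.006],"spin": 0.0},{"jaw": 1,"offset": [0.04,0.01,0.006],"spin": 0.0},{"jaw": 0.6,"offset": [0.04,0.008,0.006],"spin": 0.0},{"jaw": 0.6,"offset": [0.03,0.008,0.006],"spin": 0.0},{"jaw": 0.6,"offset": [0.0,0.0,0.0],"spin": 0.0}])

```text
time_s: 3.85
position: [0.5646, 0.0683, 0.2742]
tcp_rot: [-2.213, -2.228, 0.017]
wrist_force: [0.2, -0.1, -0.1]
opening: 0.0673
```

```bash
python3 c.py w2
```

```text
3.85 [0.5646 0.0683 0.2742] az,tilt 90.38 0.62 F [ 0.2 -0.1 -0.1] open 0.0673 q [-0.03  0.16  1.48 -0.01  1.51 -0.03]
```

View pics/w2.png

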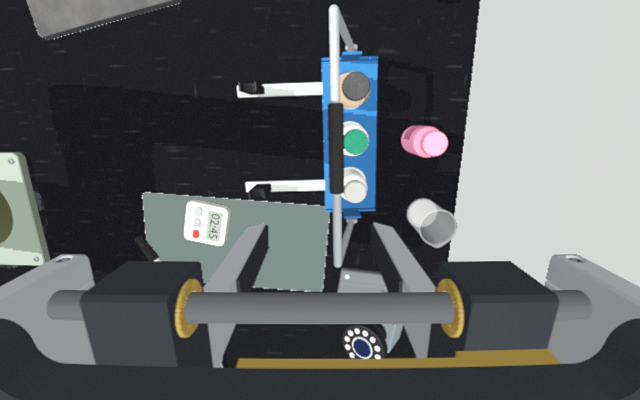

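```bash
cat > d.py <<'E'
from h import *
def ld(n):
    z=np.load(f'pics/{n}.npz'); return {'pixels':z['p'],'fx':z['K'][0,0],'fy':z['K'][1,1],'cx':z['K'][0,2],'cy':z['K'][1,2],'dist_coeffs':z['d'],'world_from_camera':z['T']}
if __name__=='__main__':
    w=ld('w2')
    for n,p,z in [('sleeve1',(336,105),.177),('sleeve2',(336,192),.177),('bar1',(335,10),.177),('bar2',(337,263),.177),('green',(356,138.5),.092),('amber',(356,86),.096),('white',(355,185),.082),('BL',(378,57),.025),('BR',(377,211),.025),('FL',(322,57),.025),('FR',(327,212),.025)]: print(n,atz(w,p,z).round(4))
    f=grab_frame('top')
    c=lambda x,y:(200+x/3.3,110+y/3.3)
    print(tri([ray(f,c(362,269)),ray(w,(336,148))]))
    print(tri([ray(f,c(362,243)),ray(w,(356,138.5))]))
    w1=ld('w1'); print('lens w1',atz(w1,(422,103),.13), 'w2',atz(w,(362,344),.13))
E
sed -n '/^s=least/,$d;p' ring.py | sed "s/loss='soft_l1',f_scale=1.0/loss='cauchy',f_scale=0.5/" > ring2.py
cat >> ring2.py <<'E'
from d import ld
w2=ld('w2'); b=blobs(w2['pixels'],(363,344),24); rays.append([ray(w2,p) for p in b])
def res(v):
    az=v[0]; nrm=np.array([np.cos(np.radians(55))*np.cos(az),np.cos(np.radians(55))*np.sin(az),np.sin(np.radians(55))]); o=[]
    for k,rs in enumerate(rays):
        C=v[2:5].copy()
        if k>=2: C=C+np.r_[v[2*k+1:2*k+3],0]
        for (q,d) in rs:
            P=q+d*(((C-q)@nrm)/(d@nrm)); o.append(np.linalg.norm(P-C)-v[1])
    return np.array(o)*1000
x0=np.array([np.pi,.026,.622,-.141,.129,0,0,0,0])
for it in range(6):
    s=least_squares(res,x0,loss='cauchy',f_scale=0.7); x0=s.x
    print('az',np.degrees(s.x[0])%360,s.x[1:].round(4))
    i=0; nr=[]
    th=[5,4,3,2.5,2,2][it]
    for rs in rays:
        k=[j for j in range(len(rs)) if abs(s.fun[i+j])<th]; i+=len(rs); nr.append([rs[j] for j in k])
    rays=nr; print([len(a) for a in rays])
J=s.jac;print('sd',np.degrees(np.sqrt(np.diag(np.linalg.inv(J.T@J)))[0])); print(s.fun.round(1))
E
python3 d.py; python3 ring2.py
```

```text
sleeve1 [0.5775 0.1541 0.177 ]
sleeve2 [0.5792 0.0765 0.177 ]
bar1 [0.5752 0.2284 0.177 ]
bar2 [0.5819 0.0035 0.177 ]
green [0.606  0.1207 0.092 ]
amber [0.6033 0.1788 0.096 ]
white [0.6081 0.0625 0.082 ]
BL [0.639  0.2233 0.025 ]
BR [0.6496 0.0105 0.025 ]
FL [0.565  0.2226 0.025 ]
FR [0.5747 0.0082 0.025 ]
[0.57958814 0.11568021 0.16293912]
[0.6127328  0.11833093 0.04744825]
lens w1 [ 0.6215093  -0.13935058  0.13      ] w2 [ 0.62004479 -0.13651988  0.13      ]
top 16
[[401.4, 168.2], [397.3, 168.6], [405.3, 169.5], [393.6, 171.1], [400.1, 171.1], [407.6, 172.5], [404.0, 173.1], [392.1, 174.4], [395.3, 175.5], [407.7, 176.3], [392.5, 178.1], [406.1, 179.5], [394.6, 181.1], [402.7, 181.6], [398.7, 182.3], [404.6, 186.1]]
scene 21
[[382.4, 244.7], [388.3, 245.1], [383.3, 245.6], [388.4, 246.6], [376.5, 250.2], [380.4, 251.2], [371.8, 251.5], [382.6, 254.4], [376.6, 253.9], [368.1, 254.6], [379.0, 255.9], [382.8, 258.5], [365.6, 259.4], [378.9, 259.6], [369.1, 260.7], [380.5, 263.2], [365.7, 263.5], [371.2, 263.8], [368.2, 266.5], [376.6, 266.5], [372.2, 267.9]]
w 27
[[425.7, 84.0], [41
[... 555 characters left out ...]
6  0.1351  0.0024  0.0076 -0.0057  0.0096]
[8, 11, 18, 18]
az 197.96442730310505 [ 0.0189  0.6193 -0.1436  0.1354  0.0023  0.0076 -0.0057  0.0098]
[8, 8, 14, 17]
az 197.59149233720703 [ 0.0189  0.6193 -0.1436  0.1351  0.0022  0.0076 -0.0057  0.0097]
[8, 8, 14, 16]
az 197.7716554357598 [ 0.019   0.6193 -0.1436  0.135   0.0023  0.0076 -0.0057  0.0096]
[6, 8, 11, 16]
az 198.19884592766934 [ 0.0191  0.6193 -0.1435  0.1348  0.0021  0.0071 -0.0057  0.0094]
[6, 8, 10, 16]
sd 3.2597344860890494
[ 0.4  0.  -0.3  0.2 -0.2  1.7 -0.2  1.  -0.7  0.4  0.6 -0.1 -0.5  1.1
 -0.8  0.4 -0.2 -0.5 -0.3  0.3 -1.   0.5 -1.1 -2.2 -0.2  0.2 -1.  -0.4
  0.5  0.8  0.6  0.3  0.3 -0.1 -0.3 -1.7 -0.3 -0.4  0.1  0.3  0.6]
```

```bash
cat > ring3.py <<'E'
from h import *
from d import ld
from scipy.optimize import least_squares
t=[(401.4,168.2),(397.3,168.6),(405.3,169.5),(393.6,171.1),(407.6,172.5),(392.1,174.4),(407.7,176.3),(392.5,178.1),(406.1,179.5),(394.6,181.1),(402.7,181.6),(398.7,182.3)]
s=[(376.5,250.3),(380.5,251.2),(371.8,251.5),(382.6,254.4),(368.1,254.7),(382.7,258.6),(365.6,259.3),(380.6,263.2),(365.7,263.5),(376.6,266.5),(368.1,266.5),(372.2,267.9)]
w=[(425.7,84),(416,85.8),(434.6,87.2),(407.8,92),(439.6,95.1),(403.4,101.1),(439.3,105),(403.6,110.6),(408.5,118.1),(416.8,121.8),(426.2,120.7),(434.6,115.2)]
V=[(grab_frame('top'),t),(grab_frame('scene'),s),(ld('w1'),w)]
rays=[[ray(h,p) for p in b] for h,b in V]
e=55
def res(v,rays):
    a=v[0];c=np.radians(v[2+3*len(rays)] if 0 else e); n=np.array([np.cos(c)*np.cos(a),np.cos(c)*np.sin(a),np.sin(c)]);o=[]
    for k,rs in enumerate(rays):
        C=np.r_[v[2+2*k:4+2*k],.13]
        for q,d in rs:
            P=q+d*(((C-q)@n)/(d@n)); o.append(np.linalg.norm(P-C)-v[1])
    return np.array(o)*1000
for sub in [rays,rays[:1],rays[1:2],rays[2:],rays[:2]]:
    for a0 in (2.6,3.6):
        S=least_squares(res,[a0,.026]+[.622,-.14]*len(sub),args=(sub,)); J=S.jac
        print(np.degrees(S.x[0])%360,'sd',np.degrees(np.sqrt(np.diag(np.linalg.pinv(J.T@J)))[0]),S.x[1:].round(4),'rms',S.fun.std())
a=cv2.imread('pics/w1.png')[60:160,360:480];cv2.imwrite('pics/w1c.png',cv2.resize(a,None,fx=6,fy=6,interpolation=2))
a=cv2.imread('pics/w2.png')[250:370,310:430];cv2.imwrite('pics/w2c.png',cv2.resize(a,None,fx=5,fy=5,interpolation=2))
E
python3 ring3.py
```

```text
172.79948977925602 sd 2.4156220404650726 [ 0.0225  0.6219 -0.1397  0.6185 -0.1412  0.6203 -0.1395] rms 0.2969595293322195
172.79949133916233 sd 2.415622282721761 [ 0.0225  0.6219 -0.1397  0.6185 -0.1412  0.6203 -0.1395] rms 0.2969595293322399
177.3530968902852 sd 6.385493356372026 [ 0.0227  0.6219 -0.1397] rms 0.27553108832202566
177.35310985368133 sd 6.385491417721054 [ 0.0227  0.6219 -0.1397] rms 0.2755310883224564
172.55202642332222 sd 4.004821426238781 [ 0.0225  0.6185 -0.1412] rms 0.2550356850348159
172.55202754356498 sd 4.0048211325176775 [ 0.0225  0.6185 -0.1412] rms 0.255035685034758
173.40416537178962 sd 11.168267328698237 [ 0.0224  0.6203 -0.1396] rms 0.21856142909347556
173.4041836971484 sd 11.168269817806944 [ 0.0224  0.6203 -0.1396] rms 0.2185614290914042
172.5463276707264 sd 2.4989505107839305 [ 0.0226  0.6219 -0.1397  0.6185 -0.1412] rms 0.312083677471679
172.54634118330353 sd 2.49895112152179 [ 0.0226  0.6219 -0.1397  0.6185 -0.1412] rms 0.31208367747307886
```

View pics/w1c.png

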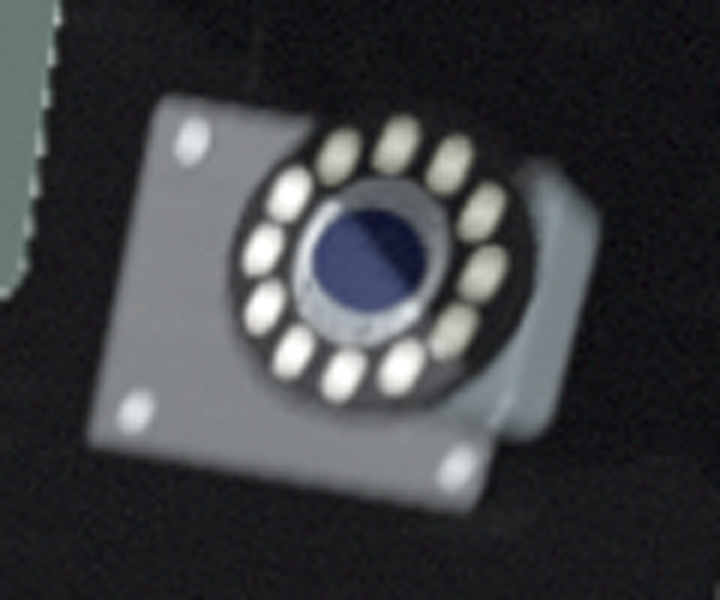

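View pics/w2c.png

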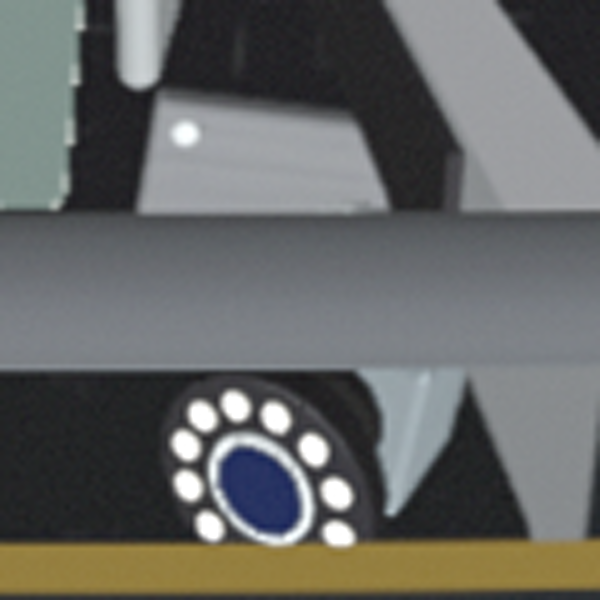

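```bash
python3 - <<'E'
from h import *
from d import ld
w=ld('w1'); c=lambda x,y:(360+(x+.5)/6-.5,60+(y+.5)/6-.5)
A,B,C=[atz(w,c(*p),.008) for p in [(163,97),(90,440),(475,512)]]
f=grab_frame('top'); c=lambda x,y:(200+x/3.3,110+y/3.3)
P=[atz(f,c(*p),.008) for p in [(603,140),(696,150),(690,265),(590,255)]]
az=lambda a,b:np.degrees(np.arctan2(*(b-a)[[1,0]]))%360
print(A,B,C,az(A,B),az(B,C)); print([p.round(3) for p in P]); print([az(P[i],P[(i+1)%4]) for i in range(4)])
E
```

```text
[ 0.60211002 -0.09123586  0.008     ] [ 0.58997499 -0.18057014  0.008     ] [ 0.69944378 -0.1957175   0.008     ] 262.2643765616634 352.1219201206868
[array([ 0.71 , -0.11 ,  0.008]), array([ 0.698, -0.197,  0.008]), array([ 0.589, -0.187,  0.008]), array([ 0.601, -0.093,  0.008])]
[np.float64(262.21168091421794), np.float64(174.50089153149332), np.float64(82.63467759540707), np.float64(351.37550633652165)]
```

>>> jog_arm(moves=[{"jaw": 0.5,"offset": [0.024,0.007,0.0],"spin": -0.03},{"jaw": 0.5,"offset": [0.023,0.007,0.02],"spin": 0.0},{"jaw": 0.5,"offset": [0.0,0.0,0.02],"spin": 0.0},{"jaw": 0.5,"offset": [0.0,0.0,0.0],"spin": 0.0}])

```text
time_s: 4.7
position: [0.5799, 0.1119, 0.2367]
tcp_rot: [2.185, 2.251, -0.009]
wrist_force: [-0.2, -0.3, 0.2]
opening: 0.047
```

```bash
python3 c.py w3; python3 plan.py .5785 .1155 .172 92.1 4
```

```text
4.7 [0.5799 0.1119 0.2367] az,tilt 91.71 0.41 F [-0.2 -0.3  0.2] open 0.047 q [ 0.05  0.23  1.48 -0.01  1.44  0.02]
4.75 [0.5807 0.1119 0.238 ] az,tilt 91.69 0.39 F [-0.4 -0.4  0.4] open 0.0467 q [ 0.05  0.23  1.48 -0.01  1.44  0.02]
step 0.0165
([0.001, -0.001, 0.016], np.float64(-0.002))
([0.001, -0.001, 0.016], np.float64(-0.002))
([0.001, -0.001, 0.016], np.float64(-0.002))
([0.001, -0.001, 0.016], np.float64(-0.002))
```

View pics/w3.png

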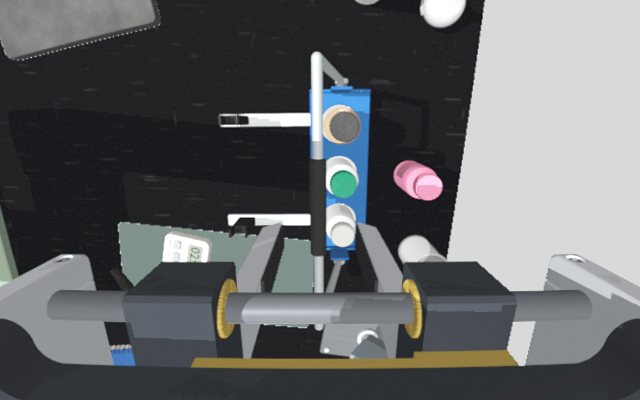

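>>> jog_arm(moves=[{"jaw": 0.5,"offset": [0.001,-0.001,0.022],"spin": 0.0},{"jaw": 0.5,"offset": [0.001,-0.001,0.022],"spin": 0.0},{"jaw": 0.3,"offset": [0.001,0.0,0.02],"spin": 0.0},{"jaw": 0.15,"offset": [0.0,0.0,0.0],"spin": 0.0},{"jaw": 0.0,"offset": [0.0,0.0,0.0],"spin": 0.0},{"jaw": 0.0,"offset": [0.0,0.0,0.0],"spin": 0.0}])

```text
time_s: 5.5
position: [0.5836, 0.1122, 0.1816]
tcp_rot: [2.183, 2.239, 0.009]
wrist_force: [-0.6, -0.6, -6.0]
opening: 0.0132
```

```bash
cat > arc.py <<'E'
from plan import *
st()
# pivot, forward dir
yaw=np.radians(2.1); xc=np.array([np.cos(yaw),np.sin(yaw),0]); O=np.array([.606,.1165,.05])
s=r.observe();M=R.from_rotvec(s['tcp_rot']).as_matrix(); p=np.array(s['position']); g=p-.005*M[:,2]
th0=np.arctan2(-(g-O)@xc,g[2]-.05); print('grasp',g.round(4),'theta',th0, 'rad',np.linalg.norm(((g-O)@xc,g[2]-.05)))
def pos(t): return O-xc*.13*np.sin(t)+np.array([0,0,.13*np.cos(t)])
ts=np.linspace(th0,float(sys.argv[1]),int(sys.argv[2])+1)
for i in range(len(ts)-1):
    d=pos(ts[i+1])-pos(ts[i]); print(ts[i+1].round(2),(M.T@d).round(4))
E
python3 arc.py 1.57 12
```

```text
5.5 [0.5836 0.1122 0.1816] az,tilt 91.46 0.88 F [-0.6 -0.6 -6. ] open 0.0132 q [ 0.05  0.27  1.54 -0.01  1.31  0.02]
grasp [0.5835 0.1122 0.1866] theta 0.1639824403641497 rad 0.13846599669381107
0.28 [-0.0001 -0.0149  0.0032]
0.4 [-0.0001 -0.0144  0.0049]
0.52 [-0.0001 -0.0138  0.0065]
0.63 [-0.0001 -0.0129  0.0081]
0.75 [-0.0001 -0.0119  0.0095]
0.87 [-0.     -0.0107  0.0109]
0.98 [-0.     -0.0093  0.012 ]
1.1 [-0.     -0.0079  0.013 ]
1.22 [ 0.     -0.0063  0.0139]
1.34 [ 0.     -0.0046  0.0145]
1.45 [ 0.0001 -0.0029  0.0149]
1.57 [ 0.0001 -0.0011  0.0152]
```

>>> jog_arm(moves=[{"jaw": 0.0,"offset": [0.0,-0.016,0.007],"spin": 0.0},{"jaw": 0.0,"offset": [0.0,-0.016,0.007],"spin": 0.0},{"jaw": 0.0,"offset": [0.0,-0.015,0.008],"spin": 0.0},{"jaw": 0.0,"offset": [0.0,-0.014,0.009],"spin": 0.0}])

```text
time_s: 6.0
position: [0.5382, 0.1107, 0.1631]
tcp_rot: [2.163, 2.219, 0.055]
wrist_force: [1.7, -0.5, 2.6]
opening: 0.0128
```

```bash
python3 arc.py 1.57 8; python3 - <<'E'
from h import *
s=r.observe();print(s['wrist_force'],s['wrist_torque'])
E
```

```text
6.0 [0.5382 0.1107 0.1631] az,tilt 91.46 3.15 F [ 1.7 -0.5  2.6] open 0.0128 q [ 0.05  0.17  1.71 -0.01  1.21  0.03]
grasp [0.5379 0.1108 0.1681] theta 0.5242202995969167 rad 0.13640019089698582
0.65 [-0.0001 -0.0146  0.0087]
0.79 [-0.0001 -0.0134  0.0105]
0.92 [-0.0001 -0.0119  0.0121]
1.05 [-0.     -0.0102  0.0136]
1.18 [ 0.     -0.0083  0.0148]
1.31 [ 0.     -0.0063  0.0158]
1.44 [ 0.0001 -0.0042  0.0164]
1.57 [ 0.0001 -0.002   0.0169]
[ 1.67347324 -0.50866008  2.58930668] [-0.02464011 -0.60469479  0.05232481]
```

>>> jog_arm(moves=[{"jaw": 0.0,"offset": [0.0,-0.016,0.012],"spin": 0.0},{"jaw": 0.0,"offset": [0.0,-0.014,0.013],"spin": 0.0},{"jaw": 0.0,"offset": [0.0,-0.012,0.014],"spin": 0.0},{"jaw": 0.0,"offset": [0.0,-0.01,0.015],"spin": 0.0}])

```text
time_s: 6.5
position: [0.4948, 0.1092, 0.1168]
tcp_rot: [2.152, 2.211, 0.073]
wrist_force: [-5.0, 0.4, 5.8]
opening: 0.0128
```

```bash
python3 arc.py 1.57 4; python3 c.py w4
```

```text
6.5 [0.4948 0.1092 0.1168] az,tilt 91.53 4.17 F [-5.   0.4  5.8] open 0.0128 q [ 0.05  0.13  1.86 -0.01  1.08  0.03]
grasp [0.4945 0.1092 0.1218] theta 0.9993806375068635 rad 0.1328083913851144
1.14 [ 0.     -0.01    0.0156]
1.28 [ 0.     -0.0077  0.0168]
1.43 [ 0.0001 -0.0052  0.0178]
1.57 [ 0.0001 -0.0027  0.0183]
6.5 [0.4948 0.1092 0.1168] az,tilt 91.53 4.17 F [-5.   0.4  5.8] open 0.0128 q [ 0.05  0.13  1.86 -0.01  1.08  0.03]
```

View pics/w4.png

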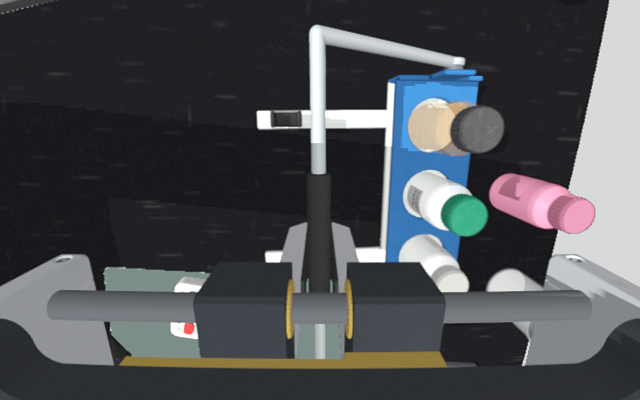

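>>> jog_arm(moves=[{"jaw": 0.0,"offset": [0.0,-0.01,0.016],"spin": 0.0},{"jaw": 0.0,"offset": [0.0,-0.008,0.017],"spin": 0.0},{"jaw": 0.0,"offset": [0.0,-0.006,0.018],"spin": 0.0},{"jaw": 0.0,"offset": [0.0,-0.003,0.018],"spin": 0.0}])

```text
time_s: 7.05
position: [0.4758, 0.1087, 0.0492]
tcp_rot: [2.146, 2.208, 0.083]
wrist_force: [-3.1, 0.1, 3.2]
opening: 0.0128
```

```bash
python3 arc.py 1.57 2; python3 c.py w5; python3 - <<'E'
from h import *
f=grab_frame('scene');save(f,'s1');a=cv2.imread('pics/s1.png');cv2.imwrite('pics/s1c.png',cv2.resize(a[150:290,240:440],None,fx=4,fy=4,interpolation=2))
E
```

```text
7.05 [0.4758 0.1087 0.0492] az,tilt 91.6 4.68 F [-3.1  0.1  3.2] open 0.0128 q [ 0.05  0.2   1.96 -0.01  0.91  0.03]
grasp [0.4754 0.1087 0.0542] theta 1.5386080362906447 rad 0.13087984162136604
1.55 [ 0.     -0.0002  0.002 ]
1.57 [ 0.     -0.0002  0.002 ]
7.05 [0.4758 0.1087 0.0492] az,tilt 91.6 4.68 F [-3.1  0.1  3.2] open 0.0128 q [ 0.05  0.2   1.96 -0.01  0.91  0.03]
```

View pics/s1c.png

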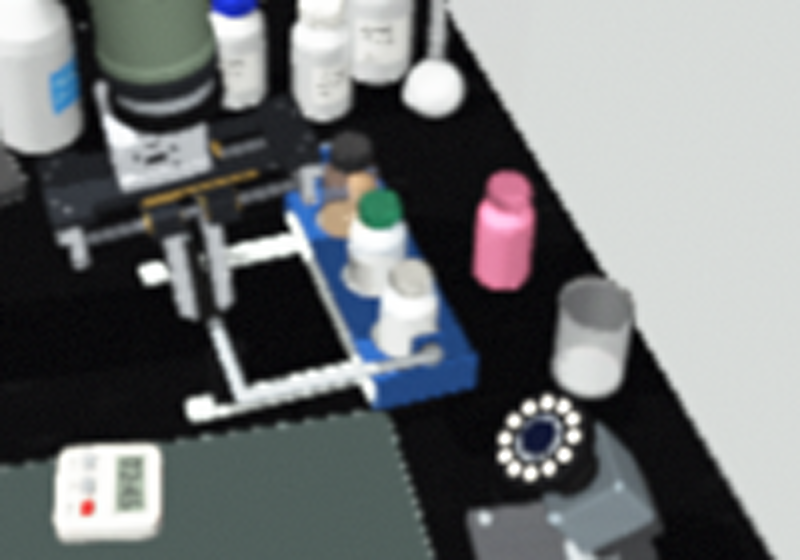

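View pics/w5.png

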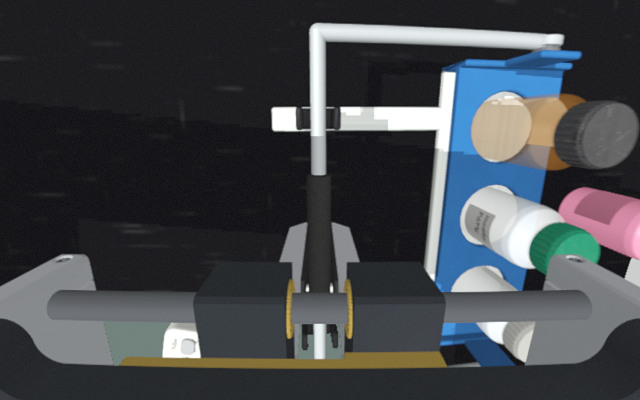

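>>> jog_arm(moves=[{"jaw": 0.0,"offset": [0.0,0.0,0.006],"spin": 0.0},{"jaw": 0.0,"offset": [0.0,0.0,0.008],"spin": 0.0}])

```text
time_s: 7.4
position: [0.4762, 0.1087, 0.0406]
tcp_rot: [2.149, 2.212, 0.075]
wrist_force: [-22.0, -1.3, 42.5]
opening: 0.0133
```

```bash
python3 arc.py 1.57 1; python3 c.py w6
```

```text
7.4 [0.4762 0.1087 0.0406] az,tilt 91.65 4.29 F [-22.   -1.3  42.5] open 0.0133 q [ 0.05  0.22  1.95 -0.01  0.9   0.03]
grasp [0.4758 0.1087 0.0456] theta 1.6046965808750433 rad 0.13047929921406431
1.57 [-0.      0.0003 -0.0045]
7.4 [0.4762 0.1087 0.0406] az,tilt 91.65 4.29 F [-22.   -1.3  42.5] open 0.0133 q [ 0.05  0.22  1.95 -0.01  0.9   0.03]
```

View pics/w6.png

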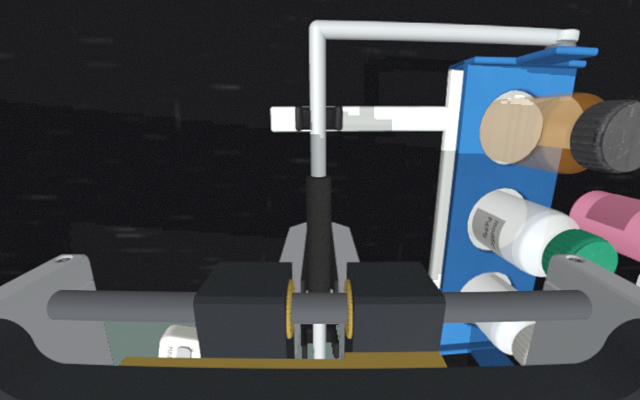

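>>> jog_arm(moves=[{"jaw": 0.3,"offset": [0.0,0.0,-0.001],"spin": 0.0},{"jaw": 0.5,"offset": [0.0,0.0,0.0],"spin": 0.0},{"jaw": 0.6,"offset": [0.0,0.0,-0.03],"spin": 0.0},{"jaw": 0.6,"offset": [0.0,0.0,-0.055],"spin": 0.0},{"jaw": 0.6,"offset": [0.0,0.0,-0.055],"spin": 0.0},{"jaw": 0.6,"offset": [0.0,0.01,-0.05],"spin": -0.15}])

```text
time_s: 8.2
position: [0.472, 0.1093, 0.2353]
tcp_rot: [1.971, 2.367, 0.067]
wrist_force: [0.0, 0.7, 1.0]
opening: 0.0563
```

```bash
cat >> plan.py <<'E'
E
cat > p3.py <<'E'
from plan import *
# general planner with full orientation: target pos, az of tool x (deg), n
st(); s=r.observe(); M=R.from_rotvec(s['tcp_rot']).as_matrix(); print('toolz',M[:,2].round(3),'y',M[:,1].round(3))
v=list(map(float,sys.argv[1:])); n=int(v[4]); p=np.array(s['position']); d=(np.array(v[:3])-p)/n
da=(np.radians(v[3])-np.arctan2(M[1,0],M[0,0])+np.pi)%(2*np.pi)-np.pi; sp=-da/n
print('step',np.linalg.norm(d).round(4),'spin',round(sp,3))
for i in range(n):
    print((M.T@d).round(3).tolist()); M=M@R.from_rotvec([0,0,sp]).as_matrix()
E
python3 p3.py .608 .119 .23 182 8
python3 - <<'E'
from h import *
f=grab_frame('top');save(f,'t2');a=cv2.imread('pics/t2.png');cv2.imwrite('pics/t2c.png',cv2.resize(a[110:290,200:440],None,fx=3.3,fy=3.3,interpolation=2)[:600,:800])
f=grab_frame('scene');save(f,'s2');a=cv2.imread('pics/s2.png');cv2.imwrite('pics/s2c.png',cv2.resize(a[150:290,240:440],None,fx=4,fy=4,interpolation=2))
E
```

```text
8.2 [0.472  0.1093 0.2353] az,tilt 100.39 4.3 F [0.  0.7 1. ] open 0.0563 q [ 0.06 -0.05  1.79 -0.01  1.33 -0.12]
toolz [ 0.075 -0.005 -0.997] y [0.981 0.181 0.073]
step 0.0171 spin -0.178
[-0.002, 0.017, 0.002]
[-0.005, 0.016, 0.002]
[-0.008, 0.015, 0.002]
[-0.01, 0.014, 0.002]
[-0.012, 0.012, 0.002]
[-0.014, 0.009, 0.002]
[-0.016, 0.006, 0.002]
[-0.017, 0.004, 0.002]
```

View pics/s2c.png

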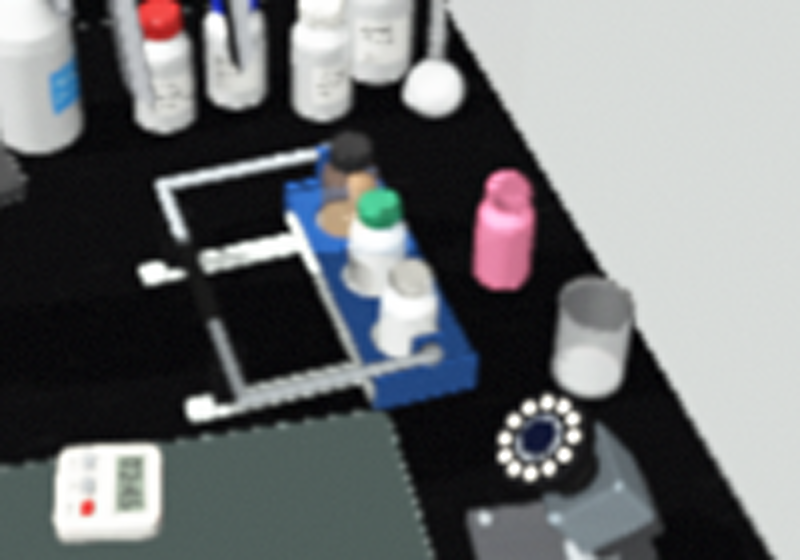

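View pics/t2c.png

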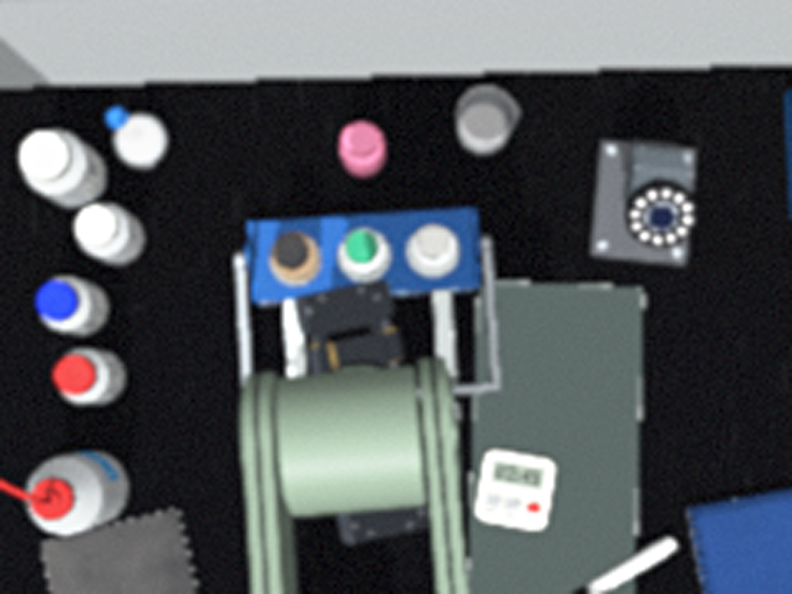

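```bash
python3 - <<'E'
from h import *
f=grab_frame('top');g=grab_frame('scene')
t=lambda x,y:(200+(x+.5)/3.3-.5,110+(y+.5)/3.3-.5); s=lambda x,y:(240+(x+.5)/4-.5,150+(y+.5)/4-.5)
for n,a,b,z in [('green',(361,242),(381,202),.092),('amber',(293,248),(351,145),.096),('white',(433,242),(410,273),.082)]:
    print(n,atz(f,t(*a),z).round(4),atz(g,s(*b),z).round(4),tri([ray(f,t(*a)),ray(g,s(*b))]).round(4))
E
```

```text
green [0.6114 0.119  0.092 ] [0.6065 0.1177 0.092 ] [0.6095 0.1196 0.09  ]
amber [0.6074 0.1787 0.096 ] [0.6028 0.1789 0.096 ] [0.6053 0.1792 0.0955]
white [0.6107 0.0554 0.082 ] [0.6074 0.054  0.082 ] [0.6095 0.0558 0.0801]
```

>>> jog_arm(moves=[{"jaw": 0.6,"offset": [-0.002,0.017,0.002],"spin": -0.178},{"jaw": 0.6,"offset": [-0.005,0.016,0.002],"spin": -0.178},{"jaw": 0.6,"offset": [-0.008,0.015,0.002],"spin": -0.178},{"jaw": 0.6,"offset": [-0.01,0.014,0.002],"spin": -0.178},{"jaw": 0.6,"offset": [-0.012,0.012,0.002],"spin": -0.178},{"jaw": 0.55,"offset": [-0.014,0.009,0.002],"spin": -0.178},{"jaw": 0.55,"offset": [-0.016,0.006,0.002],"spin": -0.178},{"jaw": 0.55,"offset": [-0.016,0.004,0.002],"spin": -0.178},{"jaw": 0.55,"offset": [0,0,0],"spin": 0}])

```text
time_s: 9.52
position: [0.5992, 0.1194, 0.2004]
tcp_rot: [-0.105, 3.106, -0.015]
wrist_force: [-0.7, 0.7, 0.3]
opening: 0.0517
```

```bash
python3 c.py w7; python3 p3.py .608 .118 .15 182 2
```

```text
9.53 [0.5992 0.1194 0.2004] az,tilt -176.1 2.02 F [-0.7  0.7  0.3] open 0.0517 q [ 0.06  0.28  1.5  -0.01  1.33 -1.58]
9.57 [0.5985 0.1194 0.2002] az,tilt -176.14 1.97 F [-0.3  0.  -0. ] open 0.0516 q [ 0.06  0.27  1.5  -0.01  1.34 -1.57]
toolz [ 0.033 -0.008 -0.999] y [-0.067  0.998 -0.011]
step 0.0256 spin 0.016
[-0.004, -0.001, 0.025]
[-0.004, -0.001, 0.025]
```

View pics/w7.png

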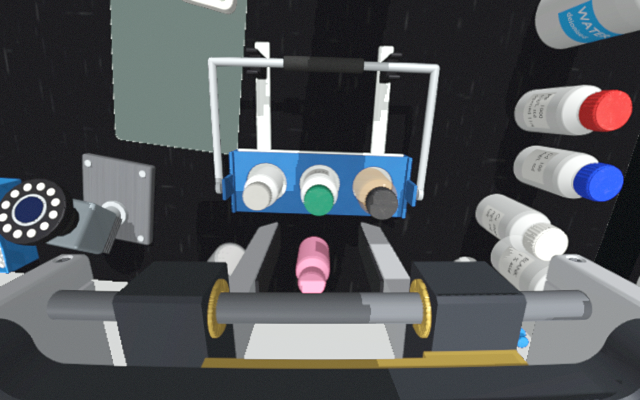

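>>> jog_arm(moves=[{"jaw": 0.48,"offset": [-0.004,-0.001,0.025],"spin": 0.02},{"jaw": 0.48,"offset": [-0.004,-0.001,0.025],"spin": 0.015},{"jaw": 0.48,"offset": [-0.002,0.0,0.025],"spin": 0.0},{"jaw": 0.48,"offset": [0.0,0.0,0.005],"spin": 0.0}])

```text
time_s: 10.07
position: [0.6067, 0.117, 0.1157]
tcp_rot: [-0.03, 3.115, -0.014]
wrist_force: [0.3, 0.2, -0.3]
opening: 0.0446
```

```bash
python3 c.py w8; python3 p3.py .608 .118 .082 182 2;python3 - <<'E'
from h import *
f=grab_frame('scene');save(f,'s3');a=cv2.imread('pics/s3.png');cv2.imwrite('pics/s3c.png',cv2.resize(a[150:290,240:440],None,fx=4,fy=4,interpolation=2))
E
```

```text
10.07 [0.6067 0.117  0.1157] az,tilt -178.9 1.62 F [ 0.3  0.2 -0.3] open 0.0446 q [ 0.06  0.38  1.55 -0.01  1.19 -1.53]
10.12 [0.6071 0.117  0.1162] az,tilt -178.88 1.67 F [ 0.1 -0.2 -0.3] open 0.0452 q [ 0.06  0.38  1.55 -0.01  1.19 -1.53]
toolz [ 0.028 -0.009 -1.   ] y [-0.019  1.    -0.009]
step 0.0171 spin -0.008
[0.0, 0.001, 0.017]
[0.0, 0.001, 0.017]
```

View pics/w8.png

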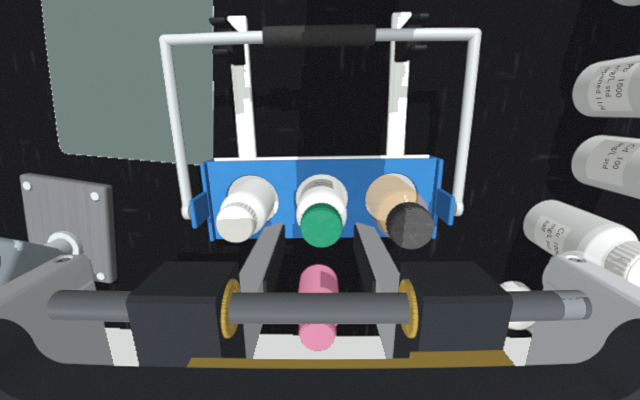

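View pics/s3c.png

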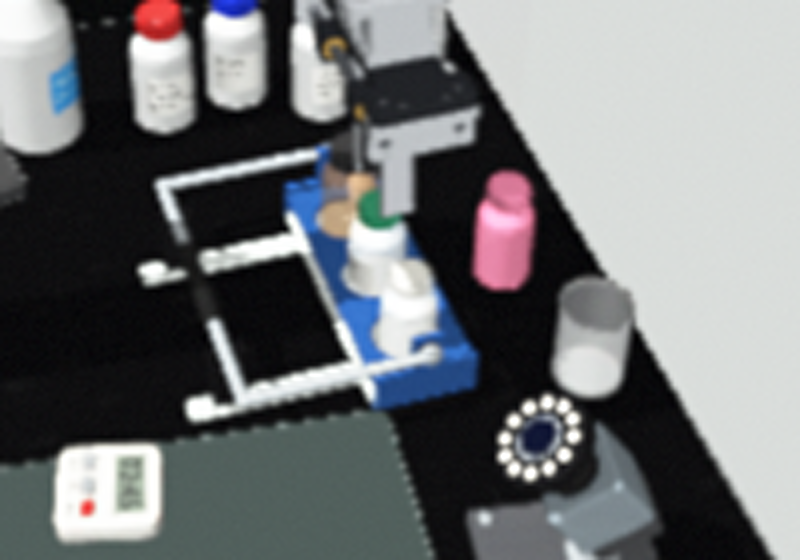

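```bash
python3 - <<'E'
from h import *
from d import ld
w=ld('w8')
hsv=cv2.cvtColor(w['pixels'],cv2.COLOR_RGB2HSV); m=((hsv[...,0]>60)&(hsv[...,0]<90)&(hsv[...,1]>120)&(hsv[...,2]>60)).astype(np.uint8)
n,l,s,c=cv2.connectedComponentsWithStats(m); 
for i in range(1,n):
    if s[i,4]>100: print(s[i],c[i])
for p in [(322,222),(322,225),(322,228)]: print(atz(w,p,.092).round(4))
# project model cap top circle (r .0155)for centre guess
for cx in (.604,.607,.610):
    t=np.linspace(0,2*np.pi,60); 
    P=[];
    for z in (.072,.092): P.append(np.c_[cx+.0155*np.cos(t),.118+.0155*np.sin(t),0*t+z])
    q=proj(w,np.vstack(P)); print(cx,q.min(0),q.max(0))
E
```

```text
[ 300  204   42   44 1465] [320.92081911 225.58361775]
[0.6009 0.1178 0.092 ]
[0.6031 0.1179 0.092 ]
[0.6053 0.1179 0.092 ]
0.604 [299.85007362 196.84171517] [344.51847936 246.60901891]
0.607 [299.84555688 200.69713801] [344.32561485 250.44989237]
0.61 [299.8413382  204.52302516] [344.13402755 254.25797731]
```

>>> jog_arm(moves=[{"jaw": 0.48,"offset": [0.0,0.001,0.018],"spin": 0.0},{"jaw": 0.48,"offset": [0.0,0.0,0.016],"spin": 0.0},{"jaw": 0.48,"offset": [0.0,0.0,0.001],"spin": 0.0},{"jaw": 0.2,"offset": [0.0,0.0,0.0],"spin": 0.0},{"jaw": 0.1,"offset": [0.0,0.0,0.0],"spin": 0.0},{"jaw": 0.1,"offset": [0.0,0.0,0.0],"spin": 0.0}])

```text
time_s: 10.92
position: [0.611, 0.1181, 0.0834]
tcp_rot: [-0.029, 3.106, -0.013]
wrist_force: [0.6, 0.5, -0.9]
opening: 0.0305
```

```bash
python3 c.py w9; python3 - <<'E'
from h import *
f=grab_frame('scene');save(f,'s4');a=cv2.imread('pics/s4.png');cv2.imwrite('pics/s4c.png',cv2.resize(a[150:290,240:440],None,fx=4,fy=4,interpolation=2))
E
```

```text
10.93 [0.611  0.1181 0.0834] az,tilt -178.92 2.08 F [ 0.6  0.5 -0.9] open 0.0305 q [ 0.06  0.42  1.56 -0.01  1.12 -1.53]
```

View pics/w9.png

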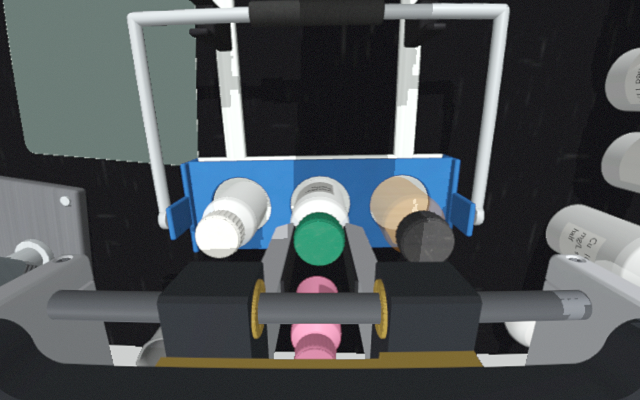

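View pics/s4c.png

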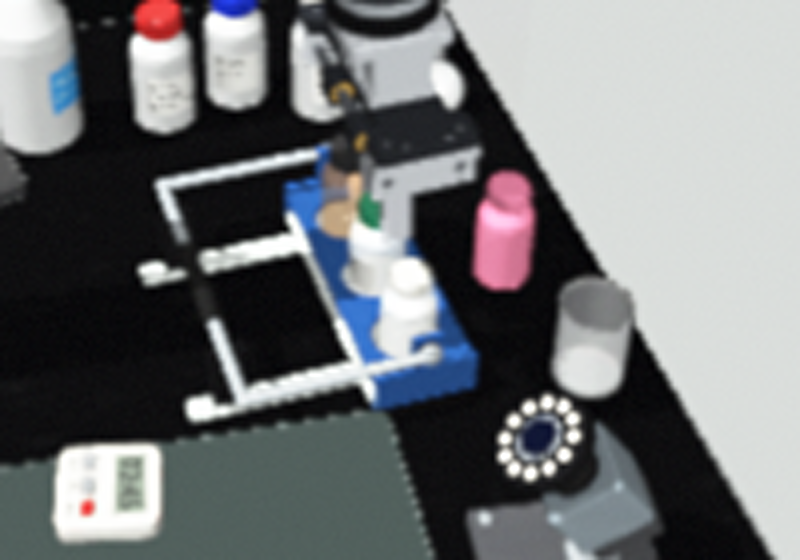

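>>> jog_arm(moves=[{"jaw": 0.0,"offset": [0.0,0.0,-0.011],"spin": 0.0},{"jaw": 0.0,"offset": [0.006,0.0,0.0],"spin": 0.0},{"jaw": 0.0,"offset": [0.009,0.0,0.0],"spin": 0.0},{"jaw": 0.0,"offset": [0.009,0.0,0.0],"spin": 0.0}])

```text
time_s: 11.52
position: [0.5902, 0.118, 0.0973]
tcp_rot: [-0.028, 3.094, -0.012]
wrist_force: [4.3, 0.1, 1.0]
opening: 0.0302
```

```bash
python3 c.py w10; python3 - <<'E'
from h import *
print(r.observe()['wrist_torque'])
f=grab_frame('scene');save(f,'s5');a=cv2.imread('pics/s5.png');cv2.imwrite('pics/s5c.png',cv2.resize(a[150:290,240:440],None,fx=4,fy=4,interpolation=2))
E
```

```text
11.53 [0.5902 0.118  0.0973] az,tilt -178.94 2.73 F [4.3 0.1 1. ] open 0.0302 q [ 0.06  0.36  1.62 -0.01  1.12 -1.53]
[ 0.10364864 -1.02576736  0.04955511]
```

View pics/w10.png

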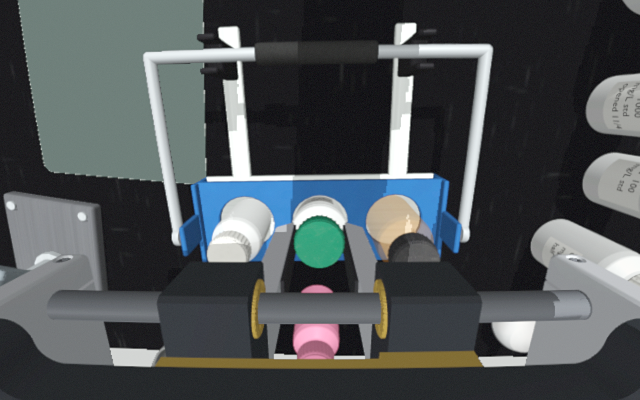

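View pics/s5c.png

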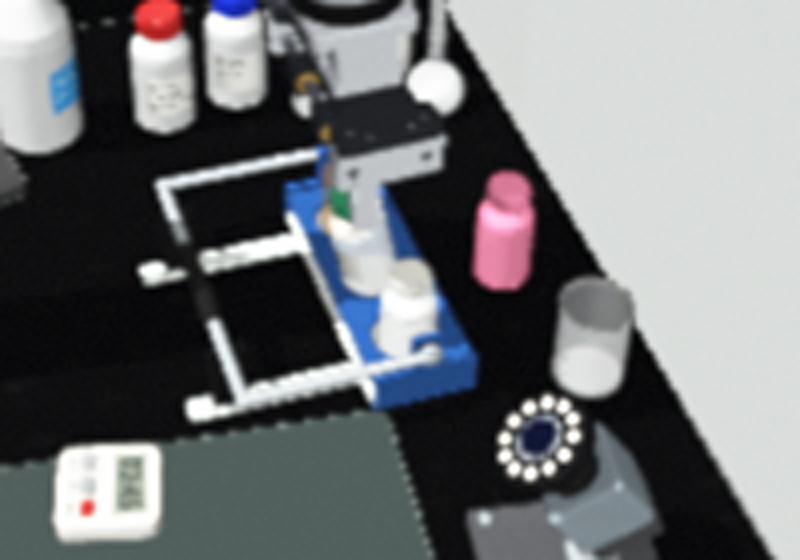

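>>> jog_arm(moves=[{"jaw": 0.0,"offset": [0.01,0.0,0.004],"spin": 0.0},{"jaw": 0.0,"offset": [0.01,0.0,0.004],"spin": 0.0},{"jaw": 0.0,"offset": [0.009,0.0,0.003],"spin": 0.0}])

```text
time_s: 12.0
position: [0.5644, 0.1174, 0.088]
tcp_rot: [-0.028, 3.085, -0.012]
wrist_force: [3.5, -0.8, 4.6]
opening: 0.0305
```

```bash
python3 c.py w11; python3 - <<'E'
from h import *
print(r.observe()['wrist_torque'])
f=grab_frame('scene');save(f,'s6');a=cv2.imread('pics/s6.png');cv2.imwrite('pics/s6c.png',cv2.resize(a[170:250,290:390],None,fx=7,fy=7,interpolation=2))
E
```

```text
12.0 [0.5644 0.1174 0.088 ] az,tilt -178.93 3.27 F [ 3.5 -0.8  4.6] open 0.0305 q [ 0.06  0.32  1.7  -0.01  1.07 -1.52]
[ 0.12849823 -0.96951558 -0.04424233]
```

View pics/w11.png

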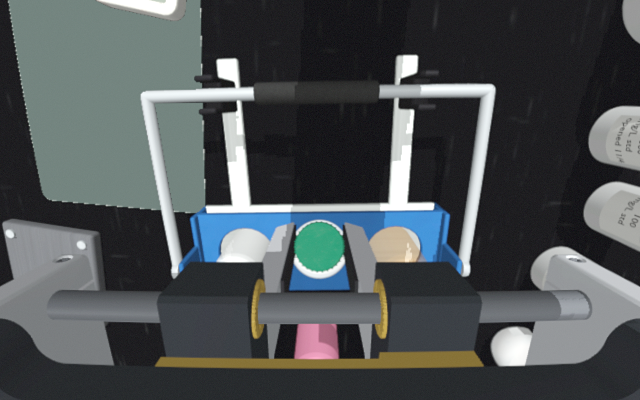

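View pics/s6c.png

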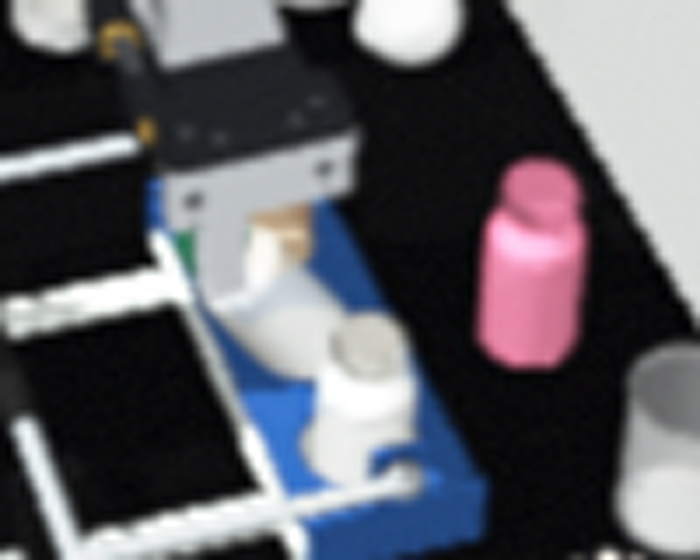

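```bash
cat > tilt.py <<'E'
from h import *
from d import ld
import sys
w=ld(sys.argv[1]); o,d=ray(w,(319,249)); print(-d, 'tilt',np.degrees(np.arccos(-d[2])),'az',np.degrees(np.arctan2(-d[1],-d[0]))%360)
a=w['pixels'][200:300,260:380]; cv2.imwrite('pics/c.png',cv2.resize(cv2.cvtColor(a,cv2.COLOR_RGB2BGR),None,fx=6,fy=6,interpolation=2))
E
python3 tilt.py w11
```

```text
[-0.46742541 -0.00170423  0.88403087] tilt 27.867505308866566 az 180.20889945570653
```

View pics/c.png

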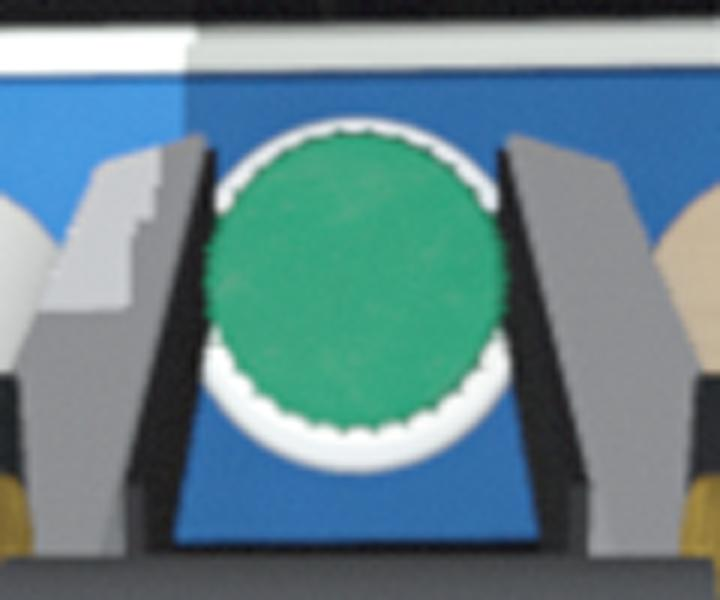

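```bash
cat > fit.py <<'E'
from h import *
from d import ld
from scipy.optimize import least_squares
import sys
# args: view captop capbot capleft capright bodytop bodybot  (pixel)
def fit(w,obs,verbose=True):
    T=w['world_from_camera']; tt=np.linspace(0,2*np.pi,90)
    def model(v):
        C=v[:3]; ax=np.array([np.sin(v[3])*np.cos(v[4]),np.sin(v[3])*np.sin(v[4]),np.cos(v[3])])
        u=np.cross(ax,[0,1,0]);u/=np.linalg.norm(u);q=np.cross(ax,u)
        circ=lambda h,rr:C+(h-.086)*ax+rr*(np.cos(tt)[:,None]*u+np.sin(tt)[:,None]*q)
        c=proj(w,circ(.086,.0155)); b=np.vstack([proj(w,circ(h,.020)) for h in (0.,.03,.058)])
        return np.array([c[:,1].min(),c[:,1].max(),c[:,0].min(),c[:,0].max(),b[:,1].min(),b[:,1].max()])
    az=np.radians(180.9 if len(sys.argv)<9 else float(sys.argv[8]))
    o,d=ray(w,((obs[2]+obs[3])/2,(obs[0]+obs[1])/2))
    x0=np.r_[o+d*.19,.5]
    S=least_squares(lambda v:model(np.r_[v,az])-obs,x0,x_scale=[.01,.01,.01,.1])
    ax=np.array([np.sin(S.x[3])*np.cos(az),np.sin(S.x[3])*np.sin(az),np.cos(S.x[3])])
    print('cap top',S.x[:3].round(4),'tilt',np.degrees(S.x[3]),'base',(S.x[:3]-.086*ax).round(4),'res',S.fun.round(1))
if __name__=='__main__': fit(ld(sys.argv[1]),np.array(list(map(float,sys.argv[2:8]))))
E
python3 fit.py w11 $(python3 -c "print(200+130/6,200+432/6,260+205/6,260+507/6,200+117/6,200+473/6)")
```

```text
cap top [0.5642 0.1168 0.0908] tilt 30.572305749414543 base [0.6079 0.1175 0.0168] res [-0.6  0.5 -0.3  0.3  0.9 -0.9]
```

>>> jog_arm(moves=[{"jaw": 0.0,"offset": [0.008,0.0,-0.001],"spin": 0.0},{"jaw": 0.0,"offset": [0.003,0.0,-0.001],"spin": 0.0}])

```text
time_s: 12.35
position: [0.5484, 0.117, 0.086]
tcp_rot: [-0.029, 3.095, -0.013]
wrist_force: [2.7, 0.7, 0.3]
opening: 0.03
```

```bash
python3 c.py w12; python3 tilt.py w12
```

```text
12.35 [0.5484 0.117  0.086 ] az,tilt -178.93 2.73 F [2.7 0.7 0.3] open 0.03 q [ 0.06  0.3   1.73 -0.01  1.07 -1.52]
[-0.45892924 -0.00126593  0.88847192] tilt 27.31814759960745 az 180.15804688888898
```

View pics/c.png

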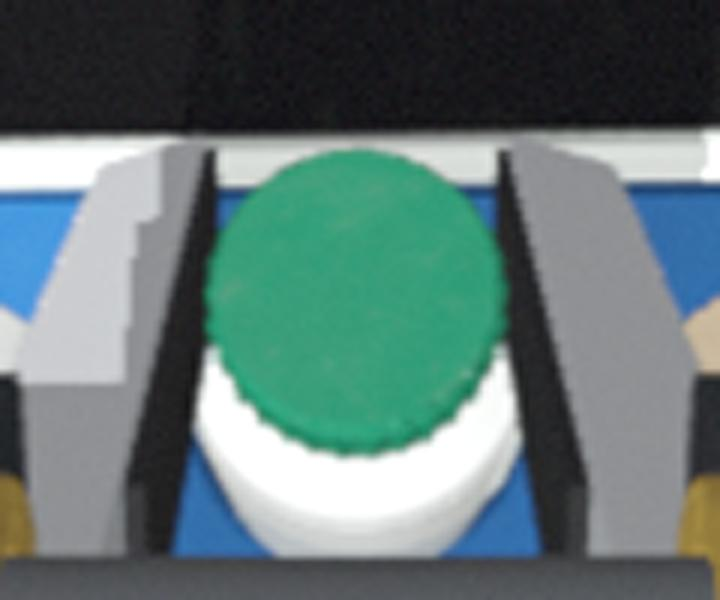

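>>> jog_arm(moves=[{"jaw": 0.0,"offset": [0.0,0.0,-0.025],"spin": 0.0},{"jaw": 0.0,"offset": [0.0,0.0,-0.04],"spin": 0.0},{"jaw": 0.0,"offset": [0.0,0.0,-0.04],"spin": 0.0},{"jaw": 0.0,"offset": [0.0,0.0,0.0],"spin": 0.0}])

```text
time_s: 12.9
position: [0.5323, 0.1174, 0.1858]
tcp_rot: [-0.03, 3.125, -0.015]
wrist_force: [0.2, -0.0, -1.2]
opening: 0.03
```

```bash
python3 c.py w13; python3 tilt.py w13; python3 - <<'E'
from h import *
f=grab_frame('scene');save(f,'s7');a=cv2.imread('pics/s7.png');cv2.imwrite('pics/s7c.png',cv2.resize(a[140:240,280:400],None,fx=6,fy=6,interpolation=2))
E
```

```text
12.9 [0.5323 0.1174 0.1858] az,tilt -178.91 1.11 F [ 0.2 -0.  -1.2] open 0.03 q [ 0.06  0.16  1.66 -0.01  1.3  -1.52]
[-4.31970377e-01  2.40866931e-04  9.01887762e-01] tilt 25.592674635605427 az 179.968051843722
```

View pics/s7c.png

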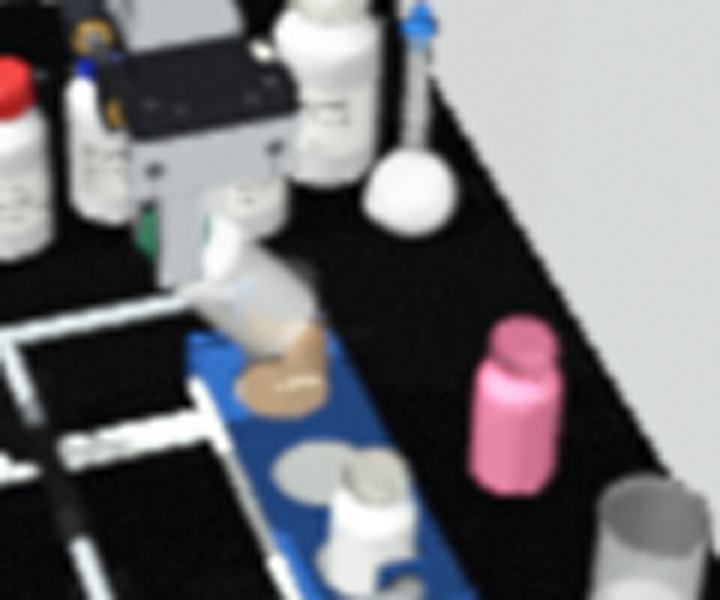

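View pics/w13.png

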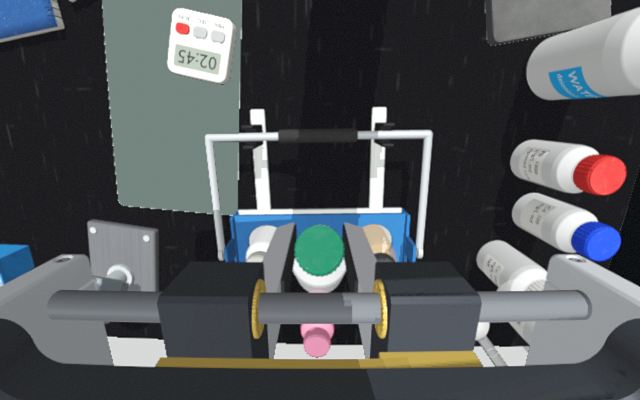

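```bash
cat > ov.py <<'E'
from h import *
from d import ld
import sys
# overlay model in scene crop and wrist for tilt list. args: wristview scenepng cx cy cz az tilts...
wv,sp=sys.argv[1:3]; C=np.array(list(map(float,sys.argv[3:6]))); az=np.radians(float(sys.argv[6])); tilts=list(map(float,sys.argv[7].split(','))); x0,x1,y0,y1=map(int,sys.argv[8].split(','))
w=ld(wv); g=grab_frame('scene'); tt=np.linspace(0,2*np.pi,60)
def draw(img,f,t,col,ox,oy,S):
    t=np.radians(t); ax=np.array([np.sin(t)*np.cos(az),np.sin(t)*np.sin(az),np.cos(t)]); u=np.cross(ax,[0,1,0]);u/=np.linalg.norm(u);q=np.cross(ax,u)
    def circ(h,rr): return proj(f,C+(h-.082)*ax+rr*(np.cos(tt)[:,None]*u+np.sin(tt)[:,None]*q))
    L=[circ(0,.02),circ(.06,.02),circ(.086,.0155)]
    hull=cv2.convexHull(np.vstack(L[:2]).astype(np.float32))[:,0]
    for P in (hull,L[2]): cv2.polylines(img,[np.round(((P-[ox,oy])+.5)*S*16).astype(np.int32)],True,col,1,cv2.LINE_AA,4)
outs=[]
for t in tilts:
    a=cv2.cvtColor(w['pixels'],cv2.COLOR_RGB2BGR)[200:320,260:380]; a=cv2.resize(a,None,fx=3,fy=3,interpolation=2); draw(a,w,t,(0,0,255),260,200,3)
    b=cv2.imread('pics/'+sp+'.png')[y0:y1,x0:x1]; S=360/(y1-y0); b=cv2.resize(b,(int(S*(x1-x0)),360),interpolation=2); 
    if len(tilts)<3: b0=b.copy()
    draw(b,g,t,(0,0,255),x0,y0,S)
    outs.append(np.hstack([a,b[:,:400]]) if 1 else 0)
im=np.vstack(outs); s=min(1,800/im.shape[1],600/im.shape[0]); 
cv2.imwrite('pics/ov.png',im if s==1 else cv2.resize(im,None,fx=s,fy=s,interpolation=cv2.INTER_AREA))
E
python3 ov.py w13 s7 .5323 .1172 .1908 180.5 38,44 290,350,160,210
```

```text
(no output)
```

View pics/ov.png

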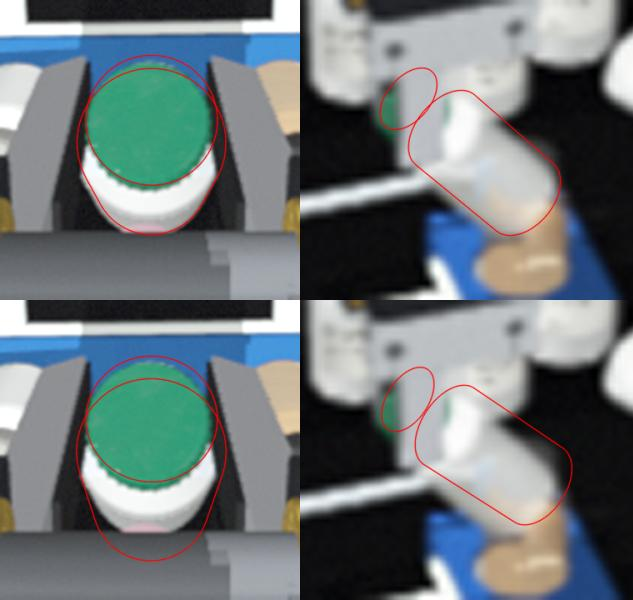

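```bash
python3 ov.py w13 s7 .5305 .117 .1885 180.5 32,36 290,350,160,210
```

```text
(no output)
```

View pics/ov.png

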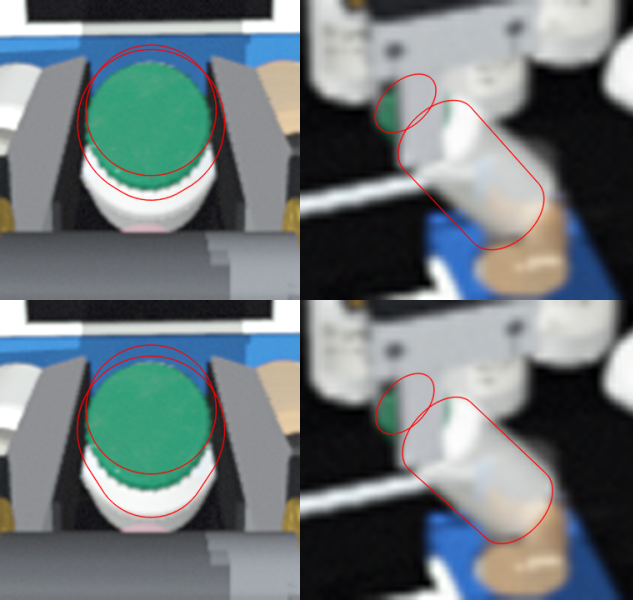

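>>> jog_arm(moves=[{"jaw": 0.0,"offset": [-0.03,0.0,-0.004],"spin": 0.0},{"jaw": 0.0,"offset": [-0.04,0.0,-0.004],"spin": 0.0},{"jaw": 0.0,"offset": [-0.03,0.0,0.0],"spin": 0.0},{"jaw": 0.0,"offset": [0.0,0.0,0.0],"spin": 0.0}])

```text
time_s: 13.6
position: [0.6253, 0.1187, 0.179]
tcp_rot: [0.03, -3.13, 0.017]
wrist_force: [0.4, 0.3, -1.0]
opening: 0.0302
```

```bash
python3 c.py w14; python3 - <<'E'
from h import *
M=R.from_rotvec(r.observe()['tcp_rot']).as_matrix();print(M[:,2])
f=grab_frame('scene');save(f,'s8')
f=grab_frame('top');save(f,'t8')
E
```

```text
13.6 [0.6253 0.1187 0.179 ] az,tilt -178.92 0.9 F [ 0.4  0.3 -1. ] open 0.0302 q [ 0.06  0.38  1.41 -0.01  1.37 -1.53]
[-0.01268785 -0.01108214 -0.99985809]
```

View pics/s8.png

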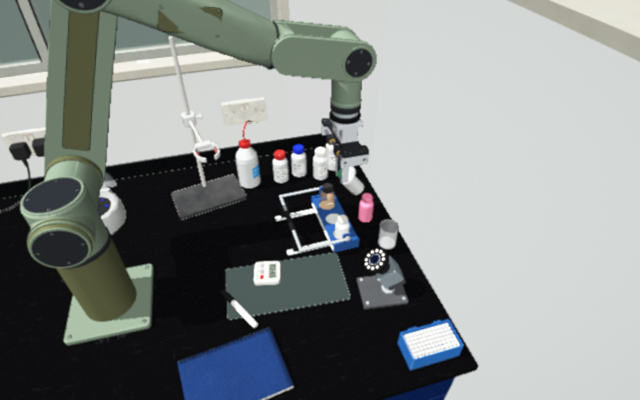

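View pics/t8.png

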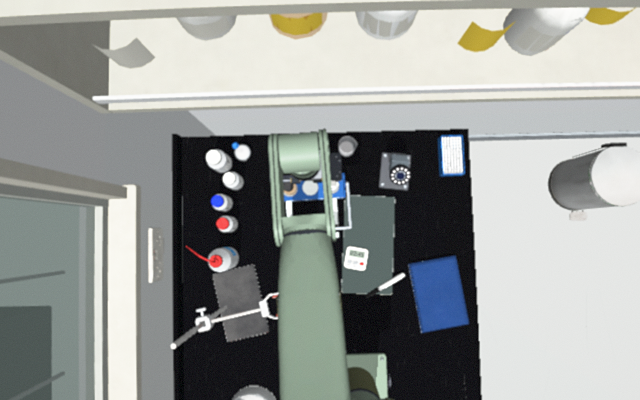

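```bash
python3 p3.py .52 -.12 .28 172.3 10
```

```text
13.75 [0.6234 0.1191 0.1799] az,tilt -178.89 0.9 F [ 0.4  0.8 -0.8] open 0.0302 q [ 0.06  0.37  1.41 -0.01  1.37 -1.53]
toolz [-0.011 -0.011 -1.   ] y [-0.02   1.    -0.011]
step 0.0279 spin 0.015
[0.011, -0.024, -0.01]
[0.011, -0.024, -0.01]
[0.01, -0.024, -0.01]
[0.01, -0.024, -0.01]
[0.009, -0.024, -0.01]
[0.009, -0.025, -0.01]
[0.009, -0.025, -0.01]
[0.008, -0.025, -0.01]
[0.008, -0.025, -0.01]
[0.008, -0.025, -0.01]
```

>>> jog_arm(moves=[{"jaw": 0.0,"offset": [0.008,-0.02,-0.02],"spin": 0.015},{"jaw": 0.0,"offset": [0.008,-0.024,-0.02],"spin": 0.015},{"jaw": 0.0,"offset": [0.008,-0.024,-0.02],"spin": 0.015},{"jaw": 0.0,"offset": [0.008,-0.024,-0.02],"spin": 0.015},{"jaw": 0.0,"offset": [0.008,-0.024,-0.01],"spin": 0.015},{"jaw": 0.0,"offset": [0.008,-0.024,-0.0],"spin": 0.015},{"jaw": 0.0,"offset": [0.0,-0.0,-0.0],"spin": 0.0}])

```text
time_s: 14.62
position: [0.5624, -0.0203, 0.2728]
tcp_rot: [-0.109, -3.12, 0.018]
wrist_force: [-0.6, -0.4, -0.4]
opening: 0.0302
```

```bash
python3 p3.py .5114 -.125 .283 172.3 6
```

```text
14.62 [ 0.5624 -0.0203  0.2728] az,tilt 175.99 1.33 F [-0.6 -0.4 -0.4] open 0.0302 q [-0.18  0.16  1.49 -0.01  1.51 -1.68]
toolz [-0.02  -0.011 -1.   ] y [ 0.07   0.997 -0.012]
step 0.0195 spin 0.011
[0.007, -0.018, -0.001]
[0.007, -0.018, -0.001]
[0.007, -0.018, -0.001]
[0.007, -0.018, -0.001]
[0.007, -0.018, -0.001]
[0.006, -0.018, -0.001]
```

>>> jog_arm(moves=[{"jaw": 0.0,"offset": [0.007,-0.018,-0.002],"spin": 0.011},{"jaw": 0.0,"offset": [0.007,-0.018,-0.002],"spin": 0.011},{"jaw": 0.0,"offset": [0.007,-0.018,-0.002],"spin": 0.011},{"jaw": 0.0,"offset": [0.007,-0.016,-0.002],"spin": 0.011},{"jaw": 0.0,"offset": [0.006,-0.014,-0.001],"spin": 0.011},{"jaw": 0.0,"offset": [0.004,-0.01,0.0],"spin": 0.005},{"jaw": 0.0,"offset": [0.0,0.0,0.0],"spin": 0.0}])

```text
time_s: 15.5
position: [0.5115, -0.115, 0.2839]
tcp_rot: [-0.207, -3.114, 0.018]
wrist_force: [-0.5, -0.0, -0.2]
opening: 0.0298
```

```bash
python3 c.py w15; python3 p3.py .5114 -.125 .283 172.3 1; python3 - <<'E'
from h import *
f=grab_frame('scene');save(f,'s9');a=cv2.imread('pics/s9.png');cv2.imwrite('pics/s9c.png',cv2.resize(a[170:320,260:460],None,fx=4,fy=4,interpolation=2))
f=grab_frame('top');save(f,'t9');a=cv2.imread('pics/t9.png');cv2.imwrite('pics/t9c.png',cv2.resize(a[110:260,300:500],None,fx=4,fy=4,interpolation=2))
E
```

```text
15.5 [ 0.5115 -0.115   0.2839] az,tilt 172.37 1.38 F [-0.5 -0.  -0.2] open 0.0298 q [-0.38  0.07  1.57 -0.02  1.52 -1.81]
15.55 [ 0.5117 -0.1147  0.2839] az,tilt 172.4 1.37 F [ 0.3  0.7 -0.6] open 0.0302 q [-0.37  0.07  1.57 -0.02  1.52 -1.81]
toolz [-0.022 -0.01  -1.   ] y [ 0.132  0.991 -0.013]
step 0.0104 spin 0.002
[-0.001, -0.01, 0.001]
```

View pics/s9c.png

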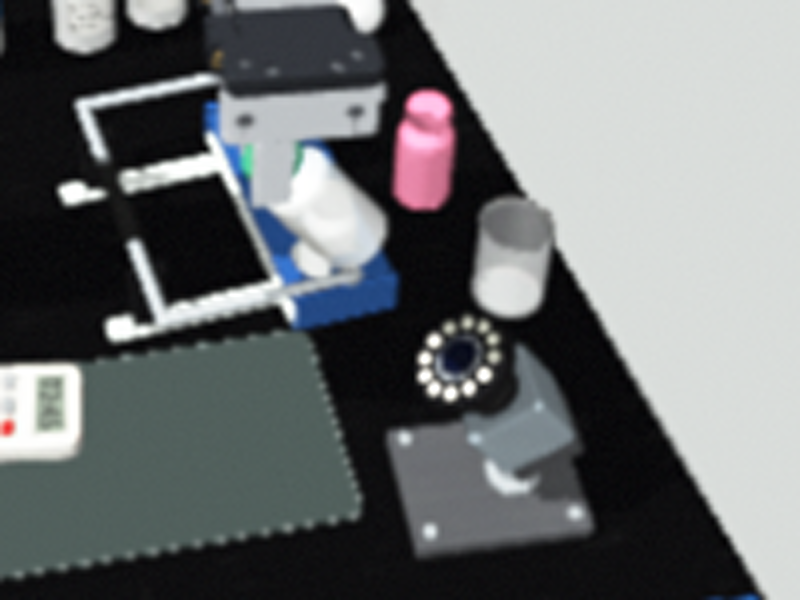

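View pics/w15.png

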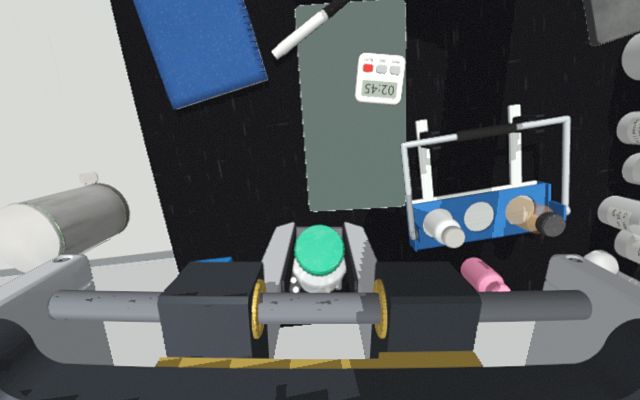

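View pics/t9c.png

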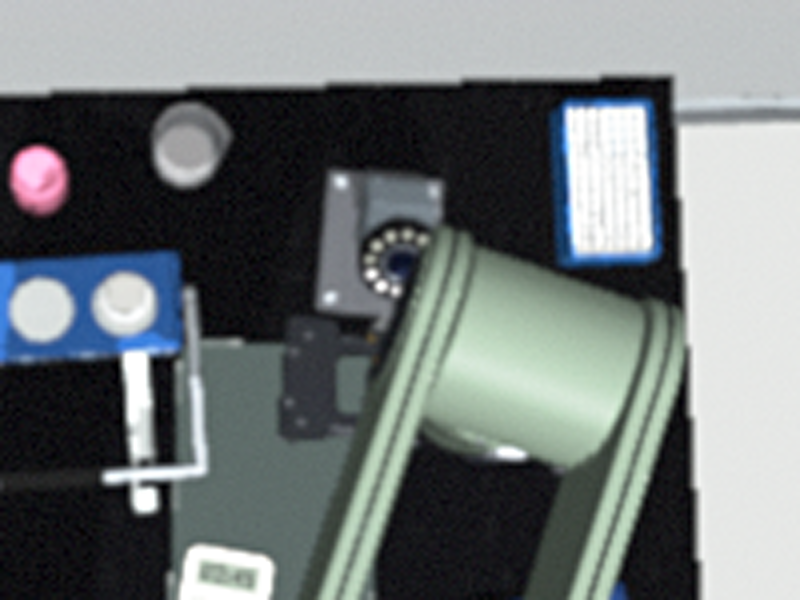

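```bash
python3 - <<'E'
import cv2,numpy as np
a=cv2.imread('pics/s9.png')[195:245,310:370];a=cv2.resize(a,None,fx=10,fy=10,interpolation=2)
for i in range(0,600,100): cv2.line(a,(i,0),(i,500),(0,255,255),1)
for i in range(0,500,100): cv2.line(a,(0,i),(600,i),(0,255,255),1)
cv2.imwrite('pics/s9z.png',a)
a=cv2.imread('pics/w15.png')[215:300,270:370];a=cv2.resize(a,None,fx=7,fy=7,interpolation=2);
cv2.imwrite('pics/w15z.png',a)
E
```

```text
(no output)
```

View pics/s9z.png

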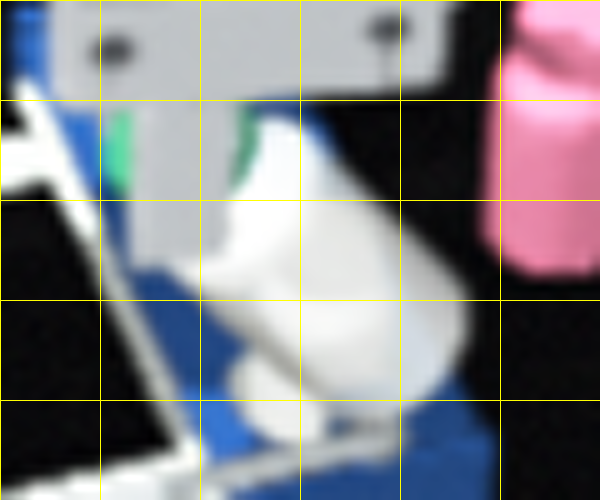

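View pics/w15z.png

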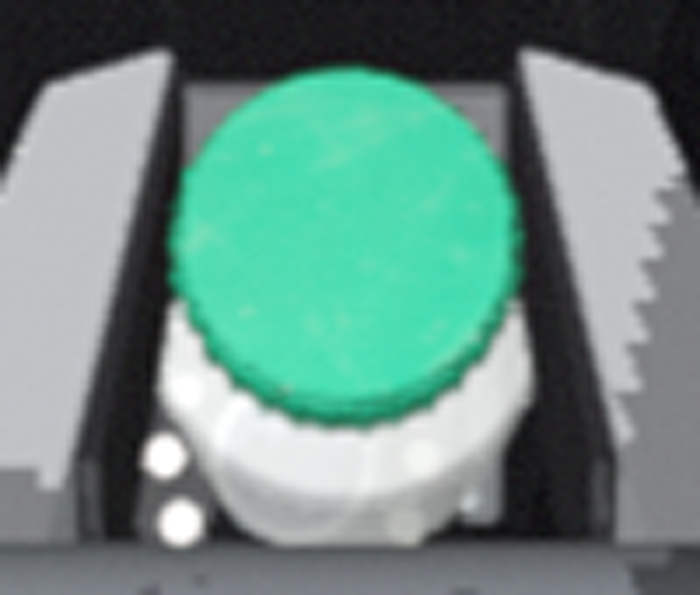

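```bash
cat > jf.py <<'E'
from h import *
from d import ld
from scipy.optimize import least_squares
def jf(wv,capbox,spts,az0,freeaz=False,g=None,hs=(0,.06)):
    w=ld(wv); g=g or grab_frame('scene'); tt=np.linspace(0,2*np.pi,120)
    def parts(v,f):
        t,az=v[3],v[4]; ax=np.array([np.sin(t)*np.cos(az),np.sin(t)*np.sin(az),np.cos(t)]); u=np.cross(ax,[0,1,0]);u/=np.linalg.norm(u);q=np.cross(ax,u)
        return lambda h,rr:proj(f,v[:3]+(h-.086)*ax+rr*(np.cos(tt)[:,None]*u+np.sin(tt)[:,None]*q)), ax
    def res(v):
        v=np.r_[v[:4],v[4] if freeaz else np.radians(az0)]
        c,_=parts(v,w); c=c(.086,.0155); a=np.array([c[:,1].min(),c[:,0].min(),c[:,0].max(),c[:,1].max()])-capbox
        s,_=parts(v,g); hull=cv2.convexHull(np.vstack([s(h,.02) for h in hs]).astype(np.float32))
        d=[cv2.pointPolygonTest(hull,tuple(map(float,p)),True) for p in spts]
        return np.r_[a,d]
    o,dd=ray(w,((capbox[1]+capbox[2])/2,(capbox[0]+capbox[3])/2))
    S=least_squares(res,np.r_[o+dd*.19,.62,np.radians(az0)],x_scale=[.01,.01,.01,.1,.1],diff_step=1e-4)
    v=np.r_[S.x[:4],S.x[4] if freeaz else np.radians(az0)]; _,ax=parts(v,g)
    print('captop',v[:3].round(4),'tilt',np.degrees(v[3]).round(2),'az',np.degrees(v[4])%360,'base',(v[:3]-.086*ax).round(4),'axis',ax.round(4)); print(S.fun.round(1))
    return v
if __name__=='__main__':
    z=lambda x,y:(310+(x+.5)/10-.5,195+(y+.5)/10-.5)
    box=np.array([215+67/7,270+172/7,270+520/7,215+402/7])-.43
    pts=[z(*p) for p in [(335,150),(400,210),(445,255),(470,320),(462,355),(400,412),(370,414),(250,335),(300,378),(200,292)]]
    jf('w15',box,pts,172.4); jf('w15',box,pts,172.4,True)
E
python3 jf.py
```

```text
captop [ 0.5096 -0.1155  0.2921] tilt 38.29 az 172.4 base [ 0.5624 -0.1225  0.2246] axis [-0.6141  0.0819  0.7849]
[-2.1 -1.2  1.7  1.5 -0.2 -0.   0.3  1.2  0.8  0.7  1.   0.  -0.1  0.1]
captop [ 0.5133 -0.1164  0.2839] tilt 37.17 az 187.46389441092253 base [ 0.5648 -0.1097  0.2153] axis [-0.599  -0.0785  0.7969]
[-0.7  0.3 -0.1  0.8 -0.7 -0.2  0.4  0.4  0.1 -0.2 -0.   0.1 -0.3  0.6]
```

```bash
python3 - <<'E'
from h import *
g=grab_frame('scene'); tt=np.linspace(0,2*np.pi,120)
C=np.array([.5115,-.115,.290])
for az in (170,172.4,175):
  for t in (32,34,36,38,40):
    a=np.radians(az);T=np.radians(t);ax=np.array([np.sin(T)*np.cos(a),np.sin(T)*np.sin(a),np.cos(T)]);u=np.cross(ax,[0,1,0]);u/=np.linalg.norm(u);q=np.cross(ax,u)
    circ=lambda h:proj(g,C+(h-.082)*ax+.02*(np.cos(tt)[:,None]*u+np.sin(tt)[:,None]*q))
    hull=cv2.convexHull(np.vstack([circ(0),circ(.06)]).astype(np.float32))[:,0]
    e=np.roll(hull,-1,0)-hull; L=np.linalg.norm(e,axis=1); k=np.argsort(L)[-2:]; an=np.degrees(np.arctan2(e[k,1],e[k,0]))%180
    print(az,t,an.round(1),hull.max(0).round(1))
E
python3 - <<'E'
# auto edge slopes: gradient along scan normal
import cv2,numpy as np
im=cv2.imread('pics/s9.png')
g=cv2.cvtColor(im,cv2.COLOR_BGR2GRAY).astype(np.float32); G=im[...,2].astype(np.float32)
n=np.array([np.sin(np.radians(42)),-np.cos(np.radians(42))]); d=np.array([np.cos(np.radians(42)),np.sin(np.radians(42))])
for name,p0,p1,thr in [('up',(343.5,210),(354.5,220.5),None),('lo',(330,224),(333.5,227),None)]:
    P=[]
    for s in np.linspace(0,1,15):
        c=np.array(p0)+s*(np.array(p1)-p0); k=np.arange(-4,4.01,.1)
        q=c+k[:,None]*n; v=cv2.remap(G,q[:,0:1].astype(np.float32),q[:,1:2].astype(np.float32),cv2.INTER_LINEAR)[:,0]
        gr=np.abs(np.gradient(cv2.GaussianBlur(v[:,None],(1,9),2)[:,0])); 
        m=(v.max()+v.min())/2; i=np.argmax(gr); P.append(q[i])
    P=np.array(P); vx,vy,x,y=cv2.fitLine(P.astype(np.float32),cv2.DIST_HUBER,0,.01,.01).ravel(); print(name,np.degrees(np.arctan2(vy,vx)),P.round(1).tolist())
E
```

```text
170 32 [49.8 47.7] [354.6 238.7]
170 34 [47.4 45.4] [355.6 238.2]
170 36 [45.1 43.1] [356.6 237.7]
170 38 [42.8 40.9] [357.5 237.1]
170 40 [40.6 38.7] [358.5 236.5]
172.4 32 [49.3 47.1] [354.5 238.2]
172.4 34 [46.9 44.7] [355.5 237.6]
172.4 36 [44.5 42.4] [356.4 237.1]
172.4 38 [42.1 40.1] [357.4 236.5]
172.4 40 [39.8 37.8] [358.3 235.9]
175 32 [48.8 46.5] [354.3 237.6]
175 34 [46.3 44. ] [355.3 237. ]
175 36 [43.8 41.6] [356.2 236.4]
175 38 [41.4 39.2] [357.2 235.8]
175 40 [39.  36.9] [358.1 235.1]
up 43.706215 [[342.8, 210.7], [343.8, 211.3], [344.3, 212.3], [345.3, 212.8], [346.0, 213.7], [346.8, 214.4], [347.5, 215.2], [348.3, 216.0], [349.0, 216.8], [349.9, 217.5], [350.8, 218.1], [351.6, 218.8], [352.3, 219.7], [353.1, 220.4], [353.8, 221.2]]
lo 42.50483 [[329.3, 224.7], [329.8, 224.7], [329.9, 225.1], [330.1, 225.3], [330.3, 225.6], [330.6, 225.8], [330.8, 226.0], [331.1, 226.2], [331.3, 226.5], [331.5, 226.7], [331.8, 227.0], [332.0, 227.2], [332.3, 227.4], [332.6, 227.5], [332.8, 227.7]]
```

>>> jog_arm(moves=[{"jaw": 0.0,"offset": [-0.03,-0.004,-0.005],"spin": 0.0},{"jaw": 0.0,"offset": [-0.03,-0.003,-0.005],"spin": 0.0},{"jaw": 0.0,"offset": [0.0,0.0,0.0],"spin": 0.0},{"jaw": 0.0,"offset": [0.0,0.0,0.0],"spin": 0.0}])

```text
time_s: 16.3
position: [0.5715, -0.1266, 0.2917]
tcp_rot: [-0.199, -3.111, 0.017]
wrist_force: [0.6, 0.6, -1.0]
opening: 0.03
```

```bash
python3 p3.py .5085 -.1246 .28 172.3 6
```

```text
16.3 [ 0.5715 -0.1266  0.2917] az,tilt 172.67 1.5 F [ 0.6  0.6 -1. ] open 0.03 q [-0.36  0.2   1.4  -0.02  1.56 -1.8 ]
toolz [-0.024 -0.009 -1.   ] y [ 0.127  0.992 -0.012]
step 0.0107 spin 0.001
[0.01, -0.001, 0.002]
[0.01, -0.001, 0.002]
[0.01, -0.001, 0.002]
[0.01, -0.001, 0.002]
[0.01, -0.001, 0.002]
[0.01, -0.001, 0.002]
```

>>> jog_arm(moves=[{"jaw": 0.0,"offset": [0.011,-0.001,0.002],"spin": 0.0},{"jaw": 0.0,"offset": [0.01,0.0,0.002],"spin": 0.0},{"jaw": 0.0,"offset": [0.01,0.0,0.002],"spin": 0.0},{"jaw": 0.0,"offset": [0.01,0.0,0.002],"spin": 0.0},{"jaw": 0.0,"offset": [0.009,0.0,0.002],"spin": 0.0},{"jaw": 0.0,"offset": [0.006,0.0,0.001],"spin": 0.0},{"jaw": 0.0,"offset": [0.0,0.0,0.0],"spin": 0.0}])

```text
time_s: 17.18
position: [0.5087, -0.1191, 0.2816]
tcp_rot: [-0.199, -3.11, 0.017]
wrist_force: [0.0, 0.7, -0.9]
opening: 0.0302
```

```bash
python3 p3.py .5085 -.1246 .28 172.3 1;  python3 c.py w16; python3 - <<'E'
from h import *
f=grab_frame('scene');save(f,'s10')
E
```

```text
17.18 [ 0.5087 -0.1191  0.2816] az,tilt 172.67 1.55 F [ 0.   0.7 -0.9] open 0.0302 q [-0.38  0.07  1.57 -0.02  1.52 -1.83]
toolz [-0.026 -0.009 -1.   ] y [ 0.127  0.992 -0.012]
step 0.0057 spin 0.006
[-0.001, -0.005, 0.002]
17.18 [ 0.5087 -0.1191  0.2816] az,tilt 172.67 1.55 F [ 0.   0.7 -0.9] open 0.0302 q [-0.38  0.07  1.57 -0.02  1.52 -1.83]
```

>>> jog_arm(moves=[{"jaw": 0.0,"offset": [0.0,-0.0055,0.0015],"spin": 0.006},{"jaw": 0.0,"offset": [0.0,0.0,0.0],"spin": 0.0},{"jaw": 0.0,"offset": [0.0,0.0,0.0],"spin": 0.0}])

```text
time_s: 17.65
position: [0.5091, -0.1254, 0.2801]
tcp_rot: [-0.209, -3.11, 0.017]
wrist_force: [0.2, 0.4, -0.2]
opening: 0.0298
```

```bash
python3 c.py w17; python3 - <<'E'
from plan import *
f=grab_frame('scene');save(f,'s11')
st(); s=r.observe()
C=np.array(s['position'])+[0,0,.005]
a=cv2.imread('pics/s11.png')[185:285,310:410]; S=6; a=cv2.resize(a,None,fx=S,fy=S,interpolation=2); b=a.copy()
tt=np.linspace(0,2*np.pi,90)
def dr(P,col): cv2.polylines(a,[np.round((P-[310,185]+.5)*S*16).astype(np.int32)],True,col,1,cv2.LINE_AA,4)
def ax_(t,z):
    z=np.radians(z);T=np.radians(t);return np.array([np.sin(T)*np.cos(z),np.sin(T)*np.sin(z),np.cos(T)])
def circ(c,ax,rr):
    u=np.cross(ax,[0,1,0]);u/=np.linalg.norm(u);q=np.cross(ax,u);return c+rr*(np.cos(tt)[:,None]*u+np.sin(tt)[:,None]*q)
ax=ax_(36,172.4)
h=cv2.convexHull(proj(f,np.vstack([circ(C-.082*ax,ax,.02),circ(C-.022*ax,ax,.02)])).astype(np.float32))[:,0]; dr(h,(0,0,255)); print('base',C-.082*ax)
L=np.array([.6203,-.140,.13]); n=ax_(35,172.4); dr(proj(f,circ(L,n,.0225)),(255,0,0)); F=L+.11*n; print('focus',F)
dr(proj(f,circ(F,n,.02)),(0,255,0)); dr(proj(f,np.array([L,F])),(0,255,0))
cv2.imwrite('pics/s11z.png',a)
E
```

```text
17.65 [ 0.5091 -0.1254  0.2801] az,tilt 172.31 1.54 F [ 0.2  0.4 -0.2] open 0.0298 q [-0.4   0.07  1.57 -0.02  1.52 -1.83]
17.75 [ 0.509  -0.1253  0.2801] az,tilt 172.32 1.54 F [-0.3  0.4 -2. ] open 0.0301 q [-0.39  0.07  1.57 -0.02  1.52 -1.83]
base [ 0.5567922  -0.13170618  0.21874776]
focus [ 0.55776083 -0.13165549  0.22010672]
```

View pics/s11z.png

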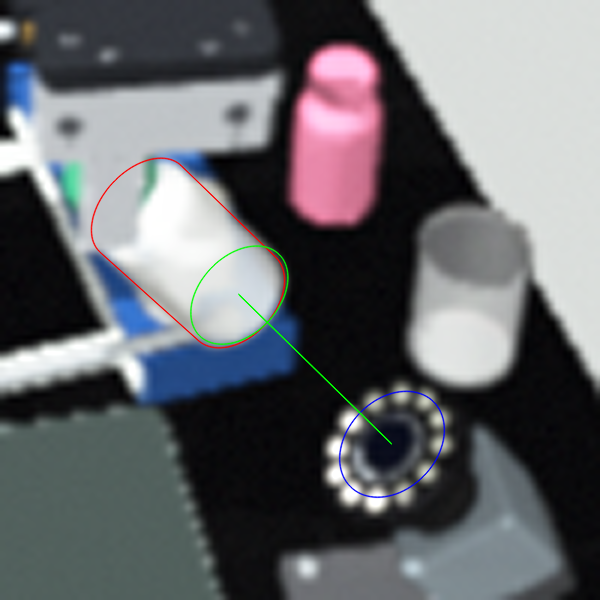

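```bash
python3 - <<'E'
import cv2,numpy as np
im=cv2.imread('pics/s11.png'); G=im[...,2].astype(np.float32)
n=np.array([np.sin(np.radians(42)),-np.cos(np.radians(42))])
o=np.array([310,185.])
for name,p0,p1 in [('up',(215,190),(270,240)),('lo',(145,290),(195,333))]:
    p0,p1=np.array(p0)/6+o-.4,np.array(p1)/6+o-.4
    P=[]
    for s in np.linspace(0,1,15):
        c=p0+s*(p1-p0); k=np.arange(-3,3.01,.1); q=(c+k[:,None]*n).astype(np.float32)
        v=cv2.remap(G,q[:,0:1],q[:,1:2],cv2.INTER_LINEAR)[:,0]; gr=np.abs(np.gradient(cv2.GaussianBlur(v[:,None],(1,9),2)[:,0])); P.append(q[np.argmax(gr)])
    P=np.array(P); vx,vy,*_=cv2.fitLine(P.astype(np.float32),cv2.DIST_HUBER,0,.01,.01).ravel(); print(name,np.degrees(np.arctan2(vy,vx)),((P-o+.5)*6).round(0).tolist())
E
```

```text
up 52.168324 [[220.0, 186.0], [224.0, 190.0], [227.0, 194.0], [227.0, 202.0], [230.0, 206.0], [232.0, 212.0], [236.0, 216.0], [237.0, 222.0], [241.0, 225.0], [246.0, 229.0], [250.0, 232.0], [254.0, 236.0], [258.0, 239.0], [262.0, 242.0], [265.0, 246.0]]
lo 39.705215 [[139.0, 298.0], [140.0, 303.0], [143.0, 308.0], [146.0, 311.0], [150.0, 314.0], [153.0, 317.0], [157.0, 320.0], [161.0, 322.0], [165.0, 325.0], [171.0, 326.0], [188.0, 314.0], [189.0, 319.0], [178.0, 339.0], [183.0, 341.0], [188.0, 343.0]]
```

View pics/w17.png

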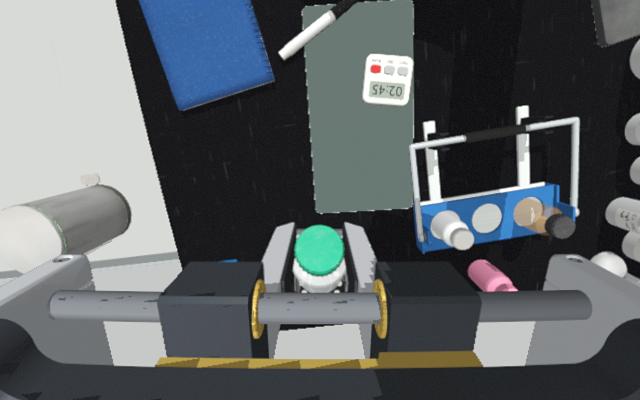

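```bash
python3 - <<'E'
from plan import *
st(); print(r.finish_job()); st()
E
```

```text
17.75 [ 0.509  -0.1253  0.2801] az,tilt 172.32 1.54 F [-0.3  0.4 -2. ] open 0.0301 q [-0.39  0.07  1.57 -0.02  1.52 -1.83]
the job is handed in; nothing more can be done
None
the job is handed in; nothing more can be done
```

The handle is folded down into its forks, and the arm is holding the green-capped bottle at the inspection camera's focus point. I handed the job in at 17.75 s; no verdict is reported.

**What I did:**
- **Handle:** I pinched the grip, led it round, and pressed it against its stop. The pictures show it lying in the catch forks.
- **Tilt:** The moves allow the tool only shifts and spin, so I could not tilt it directly. I gripped the bottle by its cap, raised it a little in its hole, and levered it against the rim until it turned in the fingers.
- **Presenting:** I then lifted it out and carried it to the camera.

**Last checks:**

| Check | Measured | Wanted |
|---|---|---|
| Lens azimuth | 172.3° (ring fit and stand plate agree) | – |
| Tool azimuth | 172.3° | 172.3° |
| Bottle tilt from vertical | about 36° | 35° |
| Underside centre | (0.557, -0.132, 0.219) | (0.558, -0.132, 0.220) |

- **How the underside was placed:** That position is computed from the arm's pose and agrees with the scene picture to about a pixel. The picture also showed the lens about one pixel (roughly 2 mm) off my estimate.
- **Grip and surroundings:** The grip was steady at 30 mm. The other two bottles are still in the carrier, and nothing else looked moved.

**Weak points:**
- **Tilt estimates disagree:** The edge slopes gave 36.3°, but one silhouette fit gave 38.3°. The last slope check at the final pose was spoilt by white things in the background, so the tilt is sure to only about 1–3°.
- **Handle push force:** The wrist force reached about 48 N for a moment against the handle's stop (42 N of it vertical). The fingers were holding the grip then, not the gripper's body, so I don't expect it to count against the 40 N limit.

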